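Torque down the transformer nut with the break-over wrench

TASK

Tighten the nut that clamps the ring transformer on the power-supply chassis: take the torque wrench from its tray, set its socket fully down over the nut without leaning on it, and pull the handle clockwise (seen from above) until it breaks over, stopping at once so that it is never dragged on to its stop. Let the handle straighten, lift the wrench off without turning the nut back, and lay it in both saddles of its tray again. Leave the other things on the bench alone.

Things in the scene. Friction and masses are not known exactly. Their poses are not given: they have to be found in the camera images.
- wrench_socket (a point): Steel head of the torque wrench (0.40 kg, 233 mm long); the point is the centre of the socket's open mouth, underneath. z up through the socket, x along the wrench to the handle. Square hole, 20.2 mm wide, sides along x and y, 17 mm deep; socket 33 mm wide, 20 mm high; the head on it 31 mm wide, to 38 mm above the mouth. It lies level in its tray, socket down, as it is used.
- wrench_grip (a point): Centre, at half height, of the wrench's black ribbed handle; x along the handle to its end, z up. With the handle straight it lies 125 mm from the socket's axis along x and 27 mm above the mouth. Flat-sided, 20 mm wide, 24 mm high, from 35 mm before this point (head side) to 90 mm beyond. Let go while on the nut, the wrench tips over: keep hold of it.
- wrench_pin (a point): The upright hinge pin between the wrench's head and handle, 24 mm from the socket's axis, 101 mm from the handle's centre. A spring detent holds the handle in line with the head up to 0.8 N m about the pin; then it gives way clockwise, resisting ever less (half as much near the end), until a hard stop 0.30 rad from straight, which would over-tighten the nut. Relieved, it springs straight.
- nut_seat (a point): Plain square steel nut, 19 mm wide, 10 mm high, top chamfered, on an upright bolt that stands 5 mm above it. The point: on its axis, at its underside, 92 mm above the bench, on the washer's level floor (46 mm wide, rim 5 mm higher). z up; x square to a side, turns with the nut. Fully on, the socket's mouth rests on this floor, its x in line with this x or 90 degree steps from it, play 4 degrees.
- nut (a joint): Turn of the nut on its bolt, rad, growing clockwise (tightening). Run on by hand, it turns against a steady drag of 0.35 N m (self-locking) and comes down hard after a further turn that differs each time, 17 to 43 degrees: it must be felt. It stays where it is left, unless turned back by more than the drag.
- tray: Grey moulded tray of the wrench, 270 x 85 mm, base 8 mm thick, rim 14 mm high, fixed; origin at the centre of its underside, x along it towards the handle's end. Saddles: at x = -42 mm (floor 30 mm above the bench, slot 16 mm wide, for the 12 mm steel neck), at x = +80 mm (floor 26 mm, slot 24 mm, for the handle), flared tops to 45 mm. Between them the handle is free on both sides.
- tray_rest (a point): Where the handle's centre (point wrench_grip) lies when the wrench rests in its tray: 10 mm from the tray's centre along x, 38 mm above the bench; x along the tray, z up.
- chassis: Aluminium power-supply chassis, 240 x 280 x 45 mm, fixed; origin at the centre of its underside. On it, 60 mm from the origin along +y, the ring transformer, 114 mm across, to 98 mm above the bench, with the nut in its middle; all else is lower: capacitors, rectifier, terminal strip, and a heat sink at the -y end. Over the +y and +x sides the handle swings free.
- spool: Bystander: metal spool, 60 mm across, 30 mm high, standing; origin at its underside.
- screwdriver: Bystander: screwdriver with a black handle, 190 mm long, lying; origin at the middle of its underside.
- pliers: Bystander: pliers with black handles, 170 mm long, 14 mm high, lying; origin near the middle, underneath.
- organiser: Bystander: clear divided box of screws, 100 x 170 x 30 mm; origin at the centre of its underside.

How it is judged:
By the outcome, as a careful person would: the job done as asked, in the order asked, and still so for the second after the job is handed in, with the robot touching nothing.
It also fails if it takes over 72 s, if anything falls off the work surface, if the arm or the gripper's body presses on something with over 40 N, if the wrist force passes 120 N, or if a joint passes its speed limit or range.

ROBOT

A 6-joint arm with a two-finger parallel gripper is mounted at the origin on the work surface. World frame = base frame: x ahead of the robot, y to its left, z up, the work surface at z = 0. Lengths are in m, angles in rad, forces in N, time in s.
With the tool pointing down it reaches from about 0.4 to 0.825 m from the base axis. Payload 7 kg.
Tool frame: the origin (TCP) lies midway between the tips of the shut fingers; the grasp point (between the pads) lies 19 mm behind it; z points along the fingers, y is the line along which they close (so a half turn about z gives the same grasp; the last joint's range is limited). The gripper opens to 88 mm and grips with 3 to 60 N. Pads are 19 mm wide; open, the fingers measure 130 mm over their backs; the gripper's body (78 mm by 193 mm) begins 47 mm behind the grasp point.
Start: joints at [1.401, 0.359, 0.012, 0, -1.224, -0.288], TCP at [0.298, 0.605, 0.227] pointing down, gripper open.
Joint ranges: [-3.07, 3.07], [-1.43, 2.12], [-1.02, 1.25], [-3.03, 1.67], [-3.05, -0], [-3.03, 3.03]. Speed limits (rad/s): [2.39, 2.39, 3.01, 3.14, 3.14, 3.14].

INTERFACE

Orientations are given as [roll, pitch, yaw] about the fixed x, y, z axes, in that order (R = Rz(yaw) Ry(pitch) Rx(roll)).
In Python, from station import arm gives the robot as it stands.
- The arm moves only by the tool servo_tool, never from a script. Its argument "deltas" is a list of rows, each a list of 7 numbers: the closure, from -1 (fully open) to 1 (shut), then the shift along the tool's x, y, z in mm, then the turn, a rotation vector about the tool's x, y, z in degrees. In form: [[gripper, x, y, z, ax, ay, az], ...]. A call has 1 to 20 rows; each row shifts and turns the commanded pose from where the row before left it, along the tool's axes as they then stand; what a row does not reach is not made up. A row lasts 1/12 s, in which the tool goes at most 41.7 mm and 7.16 degrees, less where a joint would pass 70% of its speed; a pose out of reach is approached as far as the arm can. A call is refused whole if a number of a shift passes 41.7 or a number of a turn 7.16, either way. A call with a gripper value outside its range is refused whole. The fingers move at their own pace and stop on an object; "squeeze" is the grip in N (left out, the last holds). Time passes only in rows, so rows that do not move let the fingers close. It gives the time, the measured TCP pose, the force, the opening and the grip force at its end, in the units of the state.
- arm.get_state(): the state, without advancing time (a new reading comes with each control period).
- arm.grab_frame(name): name is "scene" or "top" or "wrist"; returns a dict with "color" (384x512x3 uint8, red, green, blue), "K" (3x3 intrinsics, pixels), "distortion" ([k1, k2, p1, p2, k3] as OpenCV has them; the pictures are not rectified), "position" and "orientation" of the camera in the world. Camera axes: x right, y down, z forward; pixel columns grow to the right and rows downward; lengths in m; the calibration is good to about 2 mm. A picture is of the moment at which its call begins. There is no depth.
- arm.job_done(): hands the job in; it is judged then, once.
Trained networks look in a picture, given as the dict that the camera call returned (one of the last four; its "shot" number tells which), for a name from the list of things; names that differ only in an ending like _2 or _b are one class to them, and where a whole thing is asked for, a point or a joint stands for the part that bears it (a point fixed in the world has none). Each returns a list of dicts, best first, with "conf" (0 to 1); they miss things now and then, are a little off and sometimes report something else, mostly with a low value. They report only what shows in the picture. A call takes as long as a camera call.
- arm.recognise(query, picture): "at" ([x, y, z] in m, in the coordinates of the camera as it stood for that picture, good to about 4 mm: the middle of the surface that is visible of it).
The state is a dict: "t": time; "q": joint angles; "qd": joint speeds; "joint_efforts": joint torques, N m; "eef_pos": TCP position; "ee_rot": TCP orientation; "force": force on the tool from outside, world axes, zero at the start; "moment": the same for the moment, N m; "width": finger opening in m; "gripper_force": force on a finger pad.
Only numpy, scipy, OpenCV 4.12 (cv2) and the standard library are available. Lean on these libraries where they do the work, as an engineer would, in place of code of your own. Each camera call takes 0.05 s, during which the arm holds its last target. There are 200 camera calls.

## Working session

There is one attempt and no reset: what is moved stays moved. The work goes in short steps, Python scripts to look and compute and a tool call to move; the robot and the scene stay as the last step left them, time stands still between calls to the robot, and variables do not carry over. Pictures are saved under pics/ and viewed, at most 13 in all, crops included, and the job is handed in when it is done.

Besides the shell and the picture viewer there is one more tool, called after ">>>" in YAML: its name, and indented under it one key for each argument. servo_tool: Moves the arm, as the interface text tells. Its arguments: {"type":"object","properties":{"deltas":{"type":"array","items":{"type":"array","items":{"type":"number"}}},"squeeze":{"type":"number"}},"required":["deltas"]}

```bash
mkdir -p pics; ls
cat > h.py <<'E'
import numpy as np, cv2
from station import arm
from scipy.spatial.transform import Rotation as R
def camR(f):
    o=np.array(f["orientation"],float)
    return o if o.shape==(3,3) else (R.from_euler('xyz',o).as_matrix() if o.size==3 else R.from_quat(o).as_matrix())
def world(f,p): return camR(f)@np.array(p)+np.array(f["position"])
def pix(f,P):
    c=camR(f).T@(np.array(P,float)-np.array(f["position"]))
    return cv2.projectPoints(c.reshape(1,3),np.zeros(3),np.zeros(3),np.array(f["K"]),np.array(f["distortion"]))[0].ravel()
def ray(f,uv,z):
    u=cv2.undistortPoints(np.array([[uv]],float),np.array(f["K"]),np.array(f["distortion"])).ravel()
    d=camR(f)@np.array([u[0],u[1],1]); o=np.array(f["position"]); return o+d*(z-o[2])/d[2]
def save(f,n): cv2.imwrite(f"pics/{n}.png",f["color"][:,:,::-1])
E
python3 - <<'E'
from h import *
s=arm.get_state();print(s)
for n in ("top","scene"):
    f=arm.grab_frame(n);save(f,n+"0");print(n,f["position"],f["orientation"],f["K"])
    for q in ("wrench_socket","wrench_grip","wrench_pin","nut_seat","tray","tray_rest","chassis","spool","screwdriver","pliers","organiser"):
        r=arm.recognise(q,f)
        print(q,[(np.round(world(f,x["at"]),4).tolist(),round(x["conf"],2),np.round(pix(f,world(f,x["at"]))).tolist()) for x in r[:2]])
E
```

```text
pics
{'t': 0.0, 'q': array([ 1.40110202e+00,  3.59401676e-01,  1.10907806e-02, -3.34171688e-04,
       -1.22412502e+00, -2.88087415e-01]), 'qd': array([-0.00021903, -0.00157291, -0.00131092, -0.00015208, -0.0007873 ,
        0.00017729]), 'joint_efforts': array([ 3.32790805e-04, -5.82724142e+01,  2.93051970e+01,  6.99717790e+00,
        6.76054580e-03, -1.58779017e-04]), 'eef_pos': array([0.29814512, 0.60505026, 0.22562991]), 'ee_rot': array([ 3.13993137e+00, -1.64684183e-04, -4.57895380e-01]), 'force': array([ 0.06387793, -0.04892152,  0.04240311]), 'moment': array([ 0.07681163,  0.01656099, -0.00382606]), 'gripper_force': 0.0, 'width': 0.087504693427623}
top [ 0.41435562 -0.03528152  1.49893358] [-3.04434561 -0.00557554 -1.54385512] [[469.53760691   0.         262.3350093 ]
 [  0.         469.53760691 186.89755129]
 [  0.           0.           1.        ]]
wrench_socket [([0.4797, -0.3537, 0.0514], 0.64, [364.0, 214.0])]
wrench_grip [([0.4848, -0.3244, 0.045], 0.7, [354.0, 212.0]), ([0.4133, 0.3348, 0.031], 0.59, [140.0, 230.0])]
wrench_pin [([0.4778, -0.3512, 0.0501], 0.55, [363.
[... 865 characters left out ...]
wrench_grip [([0.493, -0.3273, 0.0392], 0.78, [150.0, 218.0])]
wrench_pin [([0.4828, -0.362, 0.0418], 0.64, [137.0, 218.0])]
nut_seat [([0.4982, -0.3402, 0.0046], 0.41, [148.0, 230.0]), ([0.7385, -0.2847, 0.0126], 0.25, [189.0, 282.0])]
tray [([0.497, -0.3411, 0.0038], 0.63, [147.0, 230.0]), ([0.6203, 0.3671, 0.0142], 0.22, [386.0, 200.0])]
tray_rest [([0.4969, -0.3434, 0.0086], 0.74, [146.0, 229.0])]
chassis [([0.5738, 0.0513, 0.044], 0.68, [288.0, 205.0])]
spool [([0.4269, 0.327, 0.0257], 0.82, [342.0, 169.0])]
screwdriver [([0.6226, 0.3675, 0.014], 0.72, [386.0, 201.0])]
pliers [([0.3542, -0.2987, 0.0125], 0.76, [153.0, 197.0])]
organiser [([0.7343, -0.287, 0.0096], 0.74, [187.0, 282.0])]
```

View pics/top0.png

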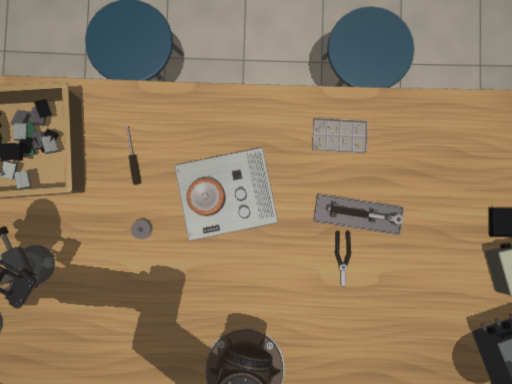

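View pics/scene0.png

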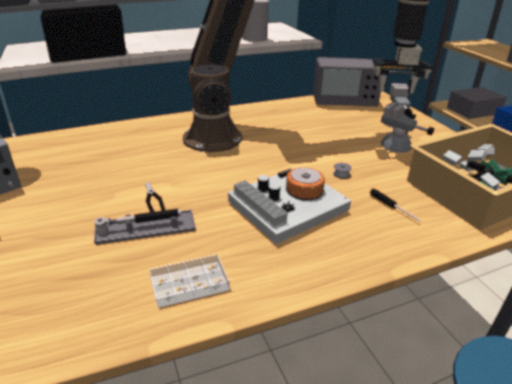

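The top view shows the chassis with the transformer at about (206,196) and the heat sink at its right (−y) end. The tray spans (315–403, 195–232), with the handle's end at the left (+y) and the head at (398,219). The scene view agrees. Next I'll compute the targets and the wrist camera offset.

Run:
```python
from h import *
f=arm.grab_frame("top")
c=[ray(f,p,0.045)[:2] for p in [(176,163),(263,149),(276,226),(189,240)]]
print("chassis",np.round(c,3),np.mean(c,0)); d=c[0]-c[1]+c[3]-c[2]; print("y dir",np.degrees(np.arctan2(d[1],d[0]))-90)
print("xf",ray(f,(206,196),0.098))
t=[ray(f,p,0.014)[:2] for p in [(317,195),(403,209),(400,233),(315,218)]]
d=t[0]-t[1]+t[3]-t[2];print("tray",np.mean(t,0),np.degrees(np.arctan2(d[1],d[0])))
print("sock",ray(f,(398,219),0.064),"grip",ray(f,(350,211),0.05))
s=arm.get_state();w=arm.grab_frame("wrist");T=R.from_euler('xyz',s["ee_rot"])
print("cam in tool",T.inv().apply(np.array(w["position"])-s["eef_pos"]),T.as_matrix().T@camR(w),w["K"])
```

```text
chassis [[ 0.624  0.231]
 [ 0.676 -0.038]
 [ 0.436 -0.085]
 [ 0.387  0.181]] [0.53060581 0.07223752]
y dir 10.754347740753602
xf [0.51924809 0.12809693 0.098     ]
tray [ 0.4828588 -0.3454242] 81.95164757103109
sock [ 0.46784645 -0.45430582  0.064     ] grip [ 0.48870409 -0.31159043  0.05      ]
cam in tool [ 7.76435039e-02  1.18107775e-04 -1.58041923e-01] [[-2.18360805e-04 -9.58373394e-01 -2.85517757e-01]
 [ 9.99999948e-01 -2.77078885e-04  1.65258505e-04]
 [-2.37490296e-04 -2.85517706e-01  9.58373405e-01]] [[320.49828578   0.         252.19619467]
 [  0.         320.49828578 191.98391995]
 [  0.           0.           1.        ]]
```

>>> servo_tool:
  deltas:
    - [-1,29.3,23.6,0,0,0,0]
    - [-1,29.3,23.6,0,0,0,0]
    - [-1,29.3,23.6,0,0,0,0]
    - [-1,29.3,23.6,0,0,0,0]
    - [-1,29.3,23.6,0,0,0,0]
    - [-1,29.3,23.6,0,0,0,0]
    - [-1,29.3,23.6,0,0,0,0]
    - [-1,29.3,23.6,0,0,0,0]
    - [-1,29.3,23.6,0,0,0,0]
    - [-1,29.3,23.6,0,0,0,0]
    - [-1,29.3,23.6,0,0,0,0]
    - [-1,29.3,23.6,0,0,0,0]
    - [-1,29.3,23.6,0,0,0,0]
    - [-1,29.3,23.6,0,0,0,0]
    - [-1,0,0,0,0,0,0]
    - [-1,0,0,0,0,0,0]
    - [-1,0,0,0,0,0,0]

```text
t: 2.72
eef_pos: [0.5203, 0.1276, 0.2266]
ee_rot: [-3.141, 0.0, -0.459]
force: [0.4, -0.6, -0.9]
width: 0.0873
gripper_force: 0.0
```

Run:
```python
from h import *
s=arm.get_state();print(s["t"],s["q"],s["eef_pos"],s["ee_rot"])
f=arm.grab_frame("wrist");np.savez("w1.npz",**{k:np.array(v) for k,v in f.items()})
for q in ("nut_seat","nut","chassis"):
    print(q,[(np.round(world(f,x["at"]),4).tolist(),round(x["conf"],2),np.round(pix(f,world(f,x["at"])),1).tolist()) for x in arm.recognise(q,f)[:2]])
u=pix(f,[.519,.128,.1]).astype(int);print(u)
c=f["color"][max(0,u[1]-60):u[1]+60,max(0,u[0]-80):u[0]+80,::-1]
print(max(0,u[0]-80),max(0,u[1]-60))
cv2.imwrite("pics/w1.png",cv2.resize(c,None,fx=5,fy=5,interpolation=cv2.INTER_CUBIC))
```

```text
2.7167 [ 6.06470732e-01  1.29397799e-01 -2.94548805e-01 -1.29180276e-04
 -1.14666883e+00  5.05388534e-01] [0.5203292  0.1275668  0.22660002] [-3.14137737e+00  1.54472261e-05 -4.58990209e-01]
nut_seat [([0.5224, 0.1316, 0.1005], 0.72, [247.1, 184.6])]
nut [([0.5235, 0.1264, 0.101], 0.63, [251.6, 181.3])]
chassis [([0.5512, 0.066, 0.0436], 0.62, [291.7, 119.7])]
[252 186]
172 126
```

View pics/w1.png

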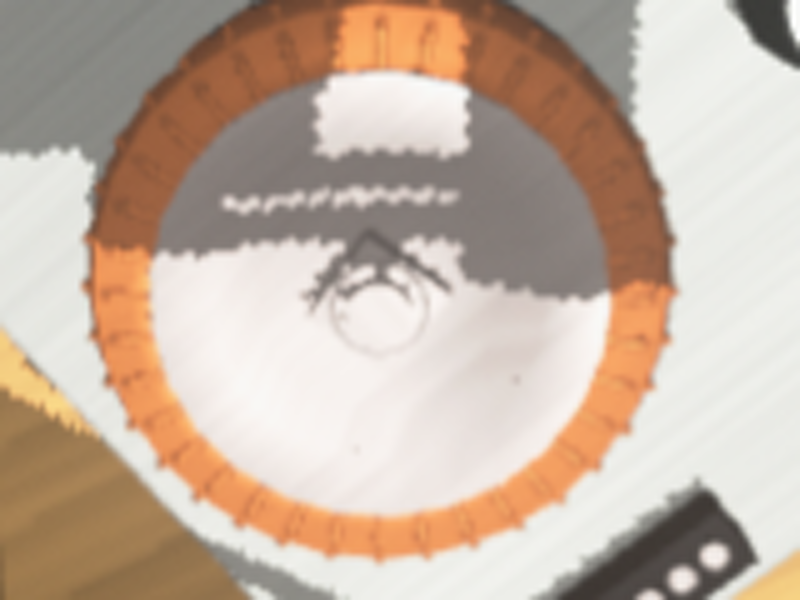

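The transformer fills the crop. The bolt top is at about (380,310) in the crop, and the nut's upper corner at about (370,232). The rest is washed out, so I'll stretch the contrast.

Run:
```python
from h import *
f=dict(np.load("w1.npz"))
c=f["color"][168:208,224:276].astype(float)
g=c.min(2); print(g.min(),g.max())
g=np.clip((g-185)/(245-185),0,1)
a=cv2.resize((g*255).astype(np.uint8),None,fx=14,fy=14,interpolation=cv2.INTER_CUBIC)
cv2.imwrite("pics/w1b.png",a)
```

```text
92.0 245.0
```

View pics/w1b.png

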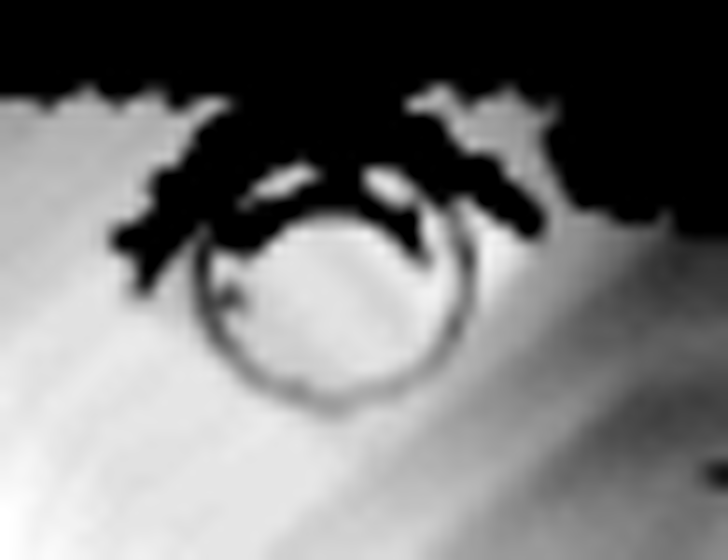

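>>> servo_tool:
  deltas:
    - [-1,0,0,4,0,0,6.5]
    - [-1,0,0,4,0,0,6.5]
    - [-1,0,0,4,0,0,6.5]
    - [-1,0,0,4,0,0,6.5]
    - [-1,0,0,4,0,0,6.5]
    - [-1,0,0,4,0,0,6.5]
    - [-1,0,0,4,0,0,6.5]
    - [-1,0,0,4,0,0,6.5]
    - [-1,0,0,4,0,0,6.5]
    - [-1,0,0,4,0,0,6.5]
    - [-1,0,0,4,0,0,6.5]
    - [-1,0,0,0,0,0,0]
    - [-1,0,0,0,0,0,0]
    - [-1,0,0,0,0,0,0]

```text
t: 4.08
eef_pos: [0.5203, 0.1284, 0.1828]
ee_rot: [-3.141, 0.0, -1.701]
force: [-0.2, -0.0, -0.0]
width: 0.0874
gripper_force: 0.0
```

Run:
```python
from h import *
s=arm.get_state();print(s["t"],s["q"],s["eef_pos"],s["ee_rot"])
f=arm.grab_frame("wrist");np.savez("w2.npz",**{k:np.array(v) for k,v in f.items()})
for q in ("nut_seat","nut"):
    print(q,[(np.round(world(f,x["at"]),4).tolist(),round(x["conf"],2),np.round(pix(f,world(f,x["at"])),1).tolist()) for x in arm.recognise(q,f)[:2]])
u=pix(f,[.521,.129,.1]).astype(int);print(u)
x0,y0=max(0,u[0]-32),max(0,u[1]-25); print(x0,y0)
c=f["color"][y0:y0+50,x0:x0+64,::-1]
g=cv2.createCLAHE(3,(4,4)).apply(cv2.cvtColor(c,cv2.COLOR_BGR2GRAY))
cv2.imwrite("pics/w2.png",np.vstack([cv2.resize(x,None,fx=6,fy=6,interpolation=cv2.INTER_CUBIC) for x in (cv2.cvtColor(c,cv2.COLOR_BGR2GRAY),g)]))
```

```text
4.0833 [ 6.08062019e-01  1.64479744e-01 -3.58152128e-01  1.24281816e-04
 -1.04784061e+00 -7.38256361e-01] [0.52026251 0.12838614 0.1828486 ] [-3.14128065e+00  1.38295043e-04 -1.70092859e+00]
nut_seat [([0.5178, 0.1303, 0.1008], 0.94, [256.0, 201.2])]
nut [([0.5205, 0.1276, 0.1023], 0.68, [252.2, 199.0])]
[251 199]
219 174
```

View pics/w2.png

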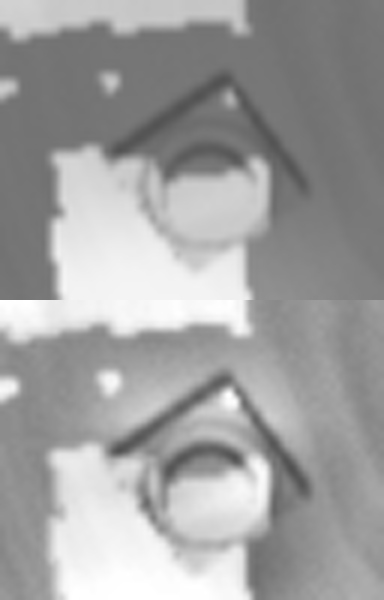

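The nut's two visible side faces show as dark bands. They meet at crop (227,78) and run to (112,153) and (308,192). I'll fit those and work out the pose.

Run:
```python
from h import *
f=dict(np.load("w2.npz"))
g=cv2.cvtColor(f["color"],cv2.COLOR_RGB2GRAY).astype(float)
P=lambda u,v:np.array([219+(u+.5)/6-.5,174+(v+.5)/6-.5])
from scipy.ndimage import map_coordinates as mc
L=[]
for a,b in ((P(227,78),P(112,153)),(P(227,78),P(308,192))):
    d=(b-a)/np.linalg.norm(b-a);n=np.array([-d[1],d[0]]);t=np.linspace(-3,3,61);pts=[]
    for k in np.linspace(.2,.85,14):
        q=(a+(b-a)*k)[:,None]+n[:,None]*t; v=mc(g,[q[1],q[0]],order=1)
        w=np.clip(np.median(v)-v-5,0,None); pts.append(q@w/w.sum())
    pts=np.array(pts); W=np.array([ray(f,p,.097)[:2] for p in pts])
    vx,vy,x,y=cv2.fitLine(W.astype(np.float32),cv2.DIST_HUBER,0,.001,.001).ravel()
    r=(W-[x,y])@[-vy,vx]; L.append((vx,vy,x,y)); print(np.degrees(np.arctan2(vy,vx))%90,"rms mm",r.std()*1e3)
A=np.array([[l[1],-l[0]] for l in L]);b=np.array([l[1]*l[2]-l[0]*l[3] for l in L])
c=np.linalg.solve(A,b);print("corner",c)
ds=[np.array(l[:2]) for l in L];ce=np.array([.5205,.129])
for i in (0,1):
    if ds[i]@(ce-c)<0: ds[i]=-ds[i]
print("centre",c+9.5e-3*(ds[0]+ds[1]))
# bolt circle centre in crop ~ (207,200), top z .107
print("bolt",ray(f,P(207,207),.107)); 
f1=dict(np.load("w1.npz")); print("circ1",ray(f1,(247.9-.5,187.6-.5),.102))
```

```text
28.493082 rms mm 0.03480202483526965
26.821777 rms mm 0.09751829535020314
corner [0.51621383 0.11927205]
centre [0.5202766  0.13228199]
bolt [0.52057487 0.13347653 0.107     ]
circ1 [0.5205237  0.13217687 0.102     ]
```

>>> servo_tool:
  deltas:
    - [-1,38.7,-2,0,0,0,0]
    - [-1,38.7,-2,0,0,0,0]
    - [-1,38.7,-2,0,0,0,0]
    - [-1,38.7,-2,0,0,0,0]
    - [-1,38.7,-2,0,0,0,0]
    - [-1,38.7,-2,0,0,0,0]
    - [-1,38.7,-2,0,0,0,0]
    - [-1,38.7,-2,0,0,0,0]
    - [-1,38.7,-2,0,0,0,0]
    - [-1,38.7,-2,0,0,0,0]
    - [-1,38.7,-2,0,0,0,0]
    - [-1,38.7,-2,0,0,0,0]
    - [-1,0,0,0,0,0,0]
    - [-1,0,0,0,0,0,0]
    - [-1,0,0,0,0,0,0]

```text
t: 5.48
eef_pos: [0.4813, -0.3358, 0.1824]
ee_rot: [3.141, 0.0, -1.706]
force: [0.4, 0.2, 0.7]
width: 0.0877
gripper_force: 0.0
```

Run:
```python
from h import *
s=arm.get_state();print(s["t"],s["q"],s["eef_pos"],s["ee_rot"])
f=arm.grab_frame("wrist");np.savez("w3.npz",**{k:np.array(v) for k,v in f.items()})
for q in ("wrench_socket","wrench_grip","wrench_pin","tray_rest","tray"):
    print(q,[(np.round(world(f,x["at"]),4).tolist(),round(x["conf"],2),np.round(pix(f,world(f,x["at"])),1).tolist()) for x in arm.recognise(q,f)[:2]])
c=cv2.resize(f["color"][:,:,::-1],(800,600),interpolation=cv2.INTER_CUBIC);cv2.imwrite("pics/w3.png",c)
```

```text
5.4833 [-2.76314219e-01  2.47835763e-01 -2.50485646e-01 -1.83434217e-04
 -1.07284817e+00  1.41043312e-01] [ 0.48129077 -0.33577763  0.18236816] [ 3.14124575e+00  2.11997698e-04 -1.70615491e+00]
wrench_socket [([0.4783, -0.3711, 0.0455], 0.81, [250.6, 144.4]), ([0.3531, -0.3033, 0.0168], 0.26, [376.0, 188.3])]
wrench_grip [([0.4819, -0.3368, 0.0504], 0.62, [251.7, 181.9])]
wrench_pin [([0.4835, -0.3676, 0.0495], 0.72, [245.4, 149.6])]
tray_rest [([0.4808, -0.3757, 0.0079], 0.59, [247.7, 135.1])]
tray [([0.4805, -0.3717, 0.0055], 0.64, [248.5, 138.6])]
```

View pics/w3.png

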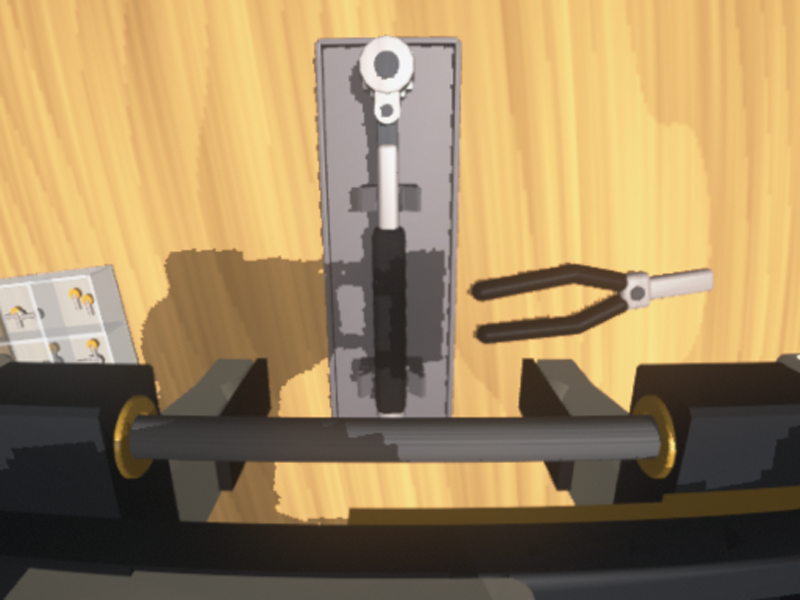

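The wrist view shows the wrench lying in its tray. The head centre is at (386,64), the pin at (387,111), and the handle runs from about (389,230) to (391,410), nearly in line with the tool.

Run:
```python
from h import *
f=dict(np.load("w3.npz"));k=512/800
Q=lambda u,v,z:ray(f,((u+.5)*k-.5,(v+.5)*k-.5),z)[:2]
so=Q(386,64,.049);pin=Q(387,111,.049);a=Q(389,232,.05);b=Q(391,408,.05)
print(so,pin,a,b,"pin dist",np.linalg.norm(pin-so))
ang=lambda d:np.degrees(np.arctan2(d[1],d[0]))
print(ang(b-a),ang(a-so),ang(b-so)); u=(b-so)/np.linalg.norm(b-so); print("front/back of handle",(a-so)@u,(b-so)@u)
g=so+.125*u;print("grip",g)
tr=[Q(*p,.014) for p in [(318,42),(459,40)]];print("tray head-end",np.mean(tr,0),"grip by tray",np.mean(tr,0)+(.135+.010)*u)
s=arm.get_state();d=g-s["eef_pos"][:2];y=s["ee_rot"][2]
print("tool dx dy mm",1e3*d@[np.cos(y),np.sin(y)],1e3*d@[np.sin(y),-np.cos(y)],"yaw tool",np.degrees(y),"need",ang(u)-180)
```

```text
[ 0.46922038 -0.45964858] [ 0.47208248 -0.43521202] [ 0.48024262 -0.36843742] [ 0.49479621 -0.25482963] pin dist 0.024603591881537865
82.69995491345405 83.10960917054794 82.88229436349313
front/back of handle 0.09187399705891645 0.20640960074108383
grip [ 0.48470889 -0.33561186]
tray head-end [ 0.46569974 -0.47845076] grip by tray [ 0.48366641 -0.33456817]
tool dx dy mm 0.5635114112820453 -2.8057488210037076 yaw tool -97.63014985631803 need -97.11770563650687
```

>>> servo_tool:
  deltas:
    - [0.1,0.6,-2.9,0,0,0,-0.5]
    - [0.1,0,0,16,0,0,0]
    - [0.1,0,0,20,0,0,0]
    - [0.1,0,0,20,0,0,0]
    - [0.1,0,0,20,0,0,0]
    - [0.1,0,0,20,0,0,0]
    - [0.1,0,0,20,0,0,0]
    - [0.1,0,0,16,0,0,0]
    - [0.1,0,0,14,0,0,0]
    - [0.1,0,0,10,0,0,0]
    - [0.1,0,0,5,0,0,0]
    - [0.1,0,0,0,0,0,0]
    - [0.1,0,0,0,0,0,0]
  squeeze: 60

```text
t: 6.87
eef_pos: [0.4848, -0.3367, 0.0219]
ee_rot: [-3.141, -0.0, -1.696]
force: [0.0, 0.0, 0.8]
width: 0.0395
gripper_force: 0.0
```

Run:
```python
from h import *
s=arm.get_state();print(s["t"],s["eef_pos"],s["ee_rot"],s["force"],s["width"])
f=arm.grab_frame("wrist");np.savez("w4.npz",**{k:np.array(v) for k,v in f.items()})
g=np.array([.4847,-.3354]);cv2.imwrite("pics/w4.png",f["color"][:,:,::-1])
```

```text
6.8667 [ 0.48478846 -0.33666022  0.02191203] [-3.14134196e+00 -2.08688852e-04 -1.69648384e+00] [0.02813459 0.00247729 0.82915261] 0.03952730007566802
```

View pics/w4.png

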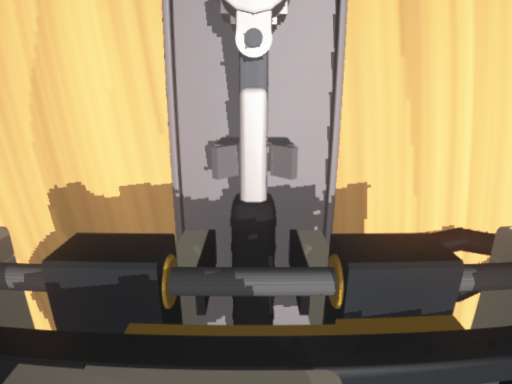

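The fingers straddle the handle, which is centred at column 253. The pin is at (253,38) and the saddles are clear.

>>> servo_tool:
  deltas:
    - [0.1,0,0,3,0,0,0]
    - [0.4,0,0,0,0,0,0]
    - [1,0,0,0,0,0,0]
    - [1,0,0,0,0,0,0]
    - [1,0,0,0,0,0,0]
    - [1,0,0,0,0,0,0]
    - [1,0,0,0,0,0,0]
    - [1,0,0,0,0,0,0]
  squeeze: 60

```text
t: 7.58
eef_pos: [0.4844, -0.3367, 0.0188]
ee_rot: [-3.141, -0.0, -1.697]
force: [-0.4, 0.6, 4.6]
width: 0.0196
gripper_force: 60.0
```

Run:
```python
from h import *
s=arm.get_state();print(s["t"],s["eef_pos"],s["ee_rot"],s["force"],s["moment"],s["width"],s["gripper_force"])
f=arm.grab_frame("wrist");np.savez("w5.npz",**{k:np.array(v) for k,v in f.items()})
```

```text
7.5833 [ 0.48442917 -0.33666859  0.01883761] [-3.14140545e+00 -1.13120563e-04 -1.69693375e+00] [-0.41122578  0.55259643  4.64464237] [0.32188143 0.27886807 0.01252634] 0.019641312349829406 60.001657605171204
```

>>> servo_tool:
  deltas:
    - [1,0,0,-2,0,0,0]
    - [1,0,0,-4,0,0,0]
    - [1,0,0,-8,0,0,0]
    - [1,0,0,-12,0,0,0]
    - [1,0,0,-16,0,0,0]
    - [1,0,0,-20,0,0,0]
    - [1,0,0,-20,0,0,0]
    - [1,0,0,-20,0,0,0]
    - [1,0,0,-20,0,0,0]
    - [1,0,0,-20,0,0,0]
    - [1,0,0,-14,0,0,0]
    - [1,0,0,-8,0,0,0]
    - [1,0,0,-4,0,0,0]
    - [1,0,0,-2,0,0,0]
    - [1,0,0,0,0,0,0]

```text
t: 8.88
eef_pos: [0.484, -0.3364, 0.1881]
ee_rot: [3.141, 0.0, -1.697]
force: [0.8, 0.4, -3.8]
width: 0.0196
gripper_force: 60.0
```

Run:
```python
from h import *
s=arm.get_state();print(s["t"],s["eef_pos"],s["ee_rot"],s["force"],s["moment"],s["width"],s["gripper_force"])
f=arm.grab_frame("wrist");np.savez("w6.npz",**{k:np.array(v) for k,v in f.items()})
g=dict(np.load("w5.npz"));a,b=g["color"][0:230,200:310,::-1],f["color"][0:230,200:310,::-1]
cv2.imwrite("pics/w6.png",cv2.resize(np.hstack([a,b]),None,fx=2.6,fy=2.6,interpolation=cv2.INTER_CUBIC))
```

```text
8.8833 [ 0.48404273 -0.33639915  0.18813416] [ 3.14085310e+00  3.79771687e-04 -1.69710579e+00] [ 0.80591923  0.37577008 -3.77548921] [ 0.19128551 -0.12403413  0.00751766] 0.01956715943911082 59.998648166656494
```

View pics/w6.png

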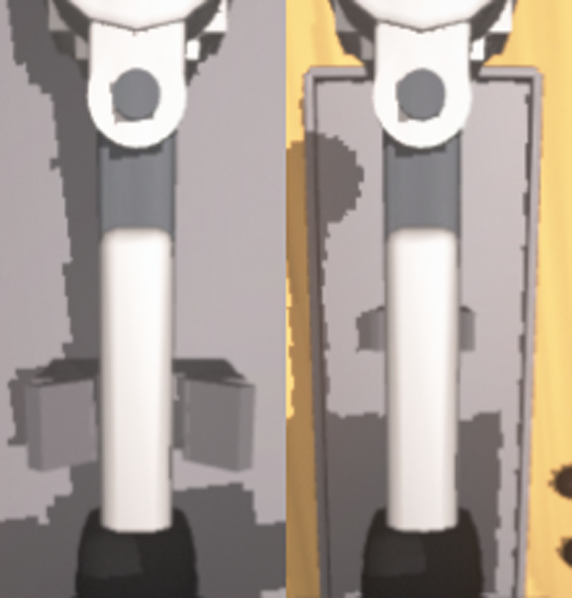

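The wrench is held level and rigid: the pin is at the same place in both halves, about (136,94). On to the transport.

>>> servo_tool:
  deltas:
    - [1,-8,1.3,0,0,0,0]
    - [1,-20,3.3,0,0,0,0]
    - [1,-36,6,0,0,0,0]
    - [1,-36,6,0,0,0,0]
    - [1,-36,6,0,0,0,0]
    - [1,-36,6,0,0,0,0]
    - [1,-36,6,0,0,0,0]
    - [1,-36,6,0,0,0,0]
    - [1,-36,6,0,0,0,0]
    - [1,-36,6,0,0,0,0]
    - [1,-36,6,0,0,0,0]
    - [1,-36,6,0,0,0,0]
    - [1,-36,6,0,0,0,0]
    - [1,-36,6,0,0,0,0]
    - [1,-36,6,0,0,0,0]
    - [1,-36,6,0,0,0,0]
    - [1,-24,4,0,0,0,0]
    - [1,-12,2,0,0,0,0]
    - [1,-3,0.5,0,0,0,0]
    - [1,0,0,0,0,0,0]

```text
t: 10.6
eef_pos: [0.4613, 0.2422, 0.1878]
ee_rot: [3.141, -0.001, -1.696]
force: [-0.2, 1.0, -3.3]
width: 0.0199
gripper_force: 60.0
```

>>> servo_tool:
  deltas:
    - [1,0,0,4,0,0,-3]
    - [1,0,0,8,0,0,-5]
    - [1,0,0,8,0,0,-6]
    - [1,0,0,8,0,0,-6]
    - [1,0,0,8,0,0,-6]
    - [1,0,0,8,0,0,-5]
    - [1,0,0,4,0,0,-3]
    - [1,0,0,0,0,0,-0.9]
    - [1,0,0,0,0,0,0]
    - [1,0,0,0,0,0,0]
    - [1,0,0,0,0,0,0]

```text
t: 11.52
eef_pos: [0.4621, 0.2416, 0.141]
ee_rot: [-3.141, 0.0, -1.09]
force: [-0.0, 0.2, -3.1]
width: 0.0199
gripper_force: 60.0
```

```bash
cat > st.py <<'E'
from h import *
def tgt(C=(.5203,.1323),L=.1236,H=117.7,lat=np.radians(.18)):
    s=arm.get_state();y=s["ee_rot"][2];p=s["eef_pos"]
    S=p[:2]+L*np.array([np.cos(y+lat),np.sin(y+lat)])
    d=np.array(C)-S;print("t",s["t"],"pos",p,"rot",s["ee_rot"],"F",np.round(s["force"],2),"M",np.round(s["moment"],3))
    yt=np.radians(H)-np.pi;Tt=np.array(C)-L*np.array([np.cos(yt+lat),np.sin(yt+lat)]);e=Tt-p[:2]
    print("handle deg",np.degrees(y)+180,"socket",S,"err",d,"; turn az",np.degrees(y-yt),"tool dx,dy mm",1e3*e@[np.cos(y),np.sin(y)],1e3*e@[np.sin(y),-np.cos(y)])
E
python3 - <<'E'
from st import *
g=dict(np.load("w5.npz"));p0=np.array([.48443,-.33667]);y=-1.69693
for z in (.044,.049):
    d=ray(g,(252.3-.5,36.2-.5),z)[:2]-p0; print("pin tool x,y",d@[np.cos(y),np.sin(y)],d@[np.sin(y),-np.cos(y)])
tgt()
E
```

```text
pin tool x,y 0.1008595239666057 -0.00033280573683819136
pin tool x,y 0.09998758756646241 -0.00032118071708897307
t 11.5167 pos [0.46212489 0.24156699 0.14102372] rot [-3.14093905e+00  1.96576154e-04 -1.08975897e+00] F [-0.04  0.15 -3.07] M [ 0.169  0.076 -0.012]
handle deg 117.56141023851308 socket [0.51965845 0.13217389] err [0.00064155 0.00012611] ; turn az -0.1385897614869233 tool dx,dy mm 0.18635055198523248 -0.32812953211009416
```

>>> servo_tool:
  deltas:
    - [1,-0.4,-0.3,4,0,0,-0.1]
    - [1,0,0,6,0,0,0]
    - [1,0,0,6,0,0,0]
    - [1,0,0,5,0,0,0]
    - [1,0,0,4,0,0,0]
    - [1,0,0,2,0,0,0]
    - [1,0,0,1,0,0,0]
    - [1,0,0,0,0,0,0]
    - [1,0,0,0,0,0,0]

```text
t: 12.27
eef_pos: [0.4621, 0.2424, 0.1127]
ee_rot: [-3.141, -0.0, -1.086]
force: [0.0, 0.0, -4.3]
width: 0.0197
gripper_force: 60.0
```

```bash
python3 -c "
from st import *
tgt(L=.1242)"
```

```text
t 12.2667 pos [0.46209073 0.24240781 0.11265217] rot [-3.14144401e+00 -3.15550852e-05 -1.08603599e+00] F [ 0.04  0.04 -4.32] M [0.119 0.023 0.015]
handle deg 117.77472142450756 socket [0.52031242 0.13269968] err [-1.24185552e-05 -3.99677737e-04] ; turn az 0.07472142450756367 tool dx,dy mm 0.34743929067780077 0.035263089049540765
```

>>> servo_tool:
  deltas:
    - [1,0,0,1,0,0,0]
    - [1,0,0,1,0,0,0]
    - [1,0,0,1,0,0,0]
    - [1,0,0,0,0,0,0]
    - [1,0,0,0,0,0,0]

```text
t: 12.68
eef_pos: [0.462, 0.2423, 0.1095]
ee_rot: [3.142, -0.0, -1.086]
force: [0.3, 0.2, -3.0]
width: 0.0193
gripper_force: 60.0
```

```bash
python3 -c "
from st import *
tgt(L=.1242)"
```

```text
t 12.6833 pos [0.46195723 0.24228797 0.10954282] rot [ 3.14153882e+00 -3.79283922e-05 -1.08613653e+00] F [ 0.33  0.19 -3.03] M [0.137 0.072 0.036]
handle deg 117.76896081379235 socket [0.52016789 0.13257398] err [ 0.00013211 -0.00027398] ; turn az 0.06896081379233644 tool dx,dy mm 0.3036013041664778 -0.13873459322839152
```

>>> servo_tool:
  deltas:
    - [1,0.2,0,1,0,0,0]
    - [1,0,0,0.5,0,0,0]
    - [1,0,0,0,0,0,0]
    - [1,0,0,0,0,0,0]

```text
t: 13.02
eef_pos: [0.4621, 0.2421, 0.108]
ee_rot: [3.141, -0.0, -1.086]
force: [-0.2, -1.4, -3.5]
width: 0.0197
gripper_force: 60.0
```

```bash
python3 -c "
from st import *
tgt(L=.1242)"
```

```text
t 13.0167 pos [0.4620652  0.24211396 0.10801785] rot [ 3.14148652e+00 -3.59092353e-05 -1.08614051e+00] F [-0.23 -1.37 -3.54] M [0.19  0.078 0.002]
handle deg 117.76873276079422 socket [0.52027542 0.13239974] err [ 2.45776692e-05 -9.97384102e-05] ; turn az 0.0687327607942085 tool dx,dy mm 0.09932419719961245 -0.12427012421583415
```

>>> servo_tool:
  deltas:
    - [1,0,0,1,0,0,0]
    - [1,0,0,0.5,0,0,0]
    - [1,0,0,0,0,0,0]
    - [1,0,0,0,0,0,0]

```text
t: 13.35
eef_pos: [0.462, 0.2421, 0.1065]
ee_rot: [3.141, -0.0, -1.086]
force: [0.2, 0.0, -4.2]
width: 0.0194
gripper_force: 60.0
```

```bash
python3 -c "
from st import *
tgt(L=.1242)"
```

```text
t 13.35 pos [0.46204366 0.24212447 0.10650401] rot [ 3.14146402e+00 -5.49352855e-05 -1.08606833e+00] F [ 0.2   0.02 -4.19] M [ 0.175  0.114 -0.019]
handle deg 117.77286871165049 socket [0.5202618  0.13241445] err [ 3.81960930e-05 -1.14448467e-04] ; turn az 0.07286871165048421 tool dx,dy mm 0.1186665544089574 -0.13842360054197933
```

>>> servo_tool:
  deltas:
    - [1,0,0,1,0,0,0]
    - [1,0,0,1,0,0,0]
    - [1,0,0,1,0,0,0]
    - [1,0,0,0,0,0,0]
    - [1,0,0,0,0,0,0]

```text
t: 13.77
eef_pos: [0.462, 0.2421, 0.1035]
ee_rot: [3.141, -0.0, -1.086]
force: [-0.0, 0.2, -3.7]
width: 0.0196
gripper_force: 60.0
```

>>> servo_tool:
  deltas:
    - [1,0,0,1,0,0,0]
    - [1,0,0,1,0,0,0]
    - [1,0,0,0,0,0,0]
    - [1,0,0,0,0,0,0]

```text
t: 14.1
eef_pos: [0.462, 0.2421, 0.1015]
ee_rot: [3.141, -0.0, -1.086]
force: [0.0, 0.8, -3.4]
width: 0.0196
gripper_force: 60.0
```

>>> servo_tool:
  deltas:
    - [1,0,0,0.5,0,0,0]
    - [1,0,0,0.3,0,0,0]
    - [1,0,0,0,0,0,0]
    - [1,0,0,0,0,0,0]

```text
t: 14.43
eef_pos: [0.4621, 0.2421, 0.1007]
ee_rot: [3.142, -0.0, -1.086]
force: [0.3, 0.6, -4.5]
width: 0.0194
gripper_force: 60.0
```

```bash
python3 -c "
from st import *
tgt(L=.1242)"
```

```text
t 14.4333 pos [0.46205842 0.24211906 0.10073985] rot [ 3.14154123e+00 -2.98455753e-05 -1.08608511e+00] F [ 0.3   0.58 -4.46] M [0.17  0.068 0.047]
handle deg 117.77190722370881 socket [0.52027472 0.13240807] err [ 2.52818778e-05 -1.08068698e-04] ; turn az 0.07190722370879613 tool dx,dy mm 0.10700850088659705 -0.12788743647690348
```

>>> servo_tool:
  deltas:
    - [1,0,0,0.4,0,0,0]
    - [1,0,0,0.2,0,0,0]
    - [1,0,0,0,0,0,0]
    - [1,0,0,0,0,0,0]

```text
t: 14.77
eef_pos: [0.4621, 0.2422, 0.1003]
ee_rot: [-3.141, 0.0, -1.086]
force: [-1.6, -0.2, -3.1]
width: 0.0196
gripper_force: 60.0
```

>>> servo_tool:
  deltas:
    - [1,0,0,0.3,0,0,0]
    - [1,0,0,0,0,0,0]
    - [1,0,0,0,0,0,0]

```text
t: 15.02
eef_pos: [0.4622, 0.2423, 0.1]
ee_rot: [-3.141, 0.0, -1.086]
force: [-0.6, 0.7, -1.7]
width: 0.0198
gripper_force: 60.0
```

>>> servo_tool:
  deltas:
    - [1,0,0,0.3,0,0,0]
    - [1,0,0,0,0,0,0]
    - [1,0,0,0,0,0,0]

```text
t: 15.27
eef_pos: [0.4622, 0.2423, 0.0997]
ee_rot: [-3.141, 0.0, -1.086]
force: [-1.3, 1.7, -1.6]
width: 0.0194
gripper_force: 60.0
```

```bash
python3 -c "
from st import *
tgt(L=.1242)"
```

```text
t 15.2667 pos [0.46215738 0.24227323 0.09970548] rot [-3.14133281e+00  5.19301352e-05 -1.08601089e+00] F [-1.31  1.74 -1.6 ] M [ 0.323  0.295 -0.042]
handle deg 117.77615952387575 socket [0.52038182 0.13256656] err [-8.18243659e-05 -2.66559119e-04] ; turn az 0.076159523875737 tool dx,dy mm 0.19730423702400218 0.0315272388539243
```

>>> servo_tool:
  deltas:
    - [1,0,-2.17,0,0,0,1]
    - [1,0.02,-2.17,0,0,0,1]
    - [1,0.02,-2.17,0,0,0,1]
    - [1,0.02,-2.17,0,0,0,1]
    - [1,0.02,-2.17,0,0,0,1]
    - [1,0.02,-2.17,0,0,0,1]
    - [1,0.02,-2.17,0,0,0,1]
    - [1,0.02,-2.17,0,0,0,1]
    - [1,0,0,0,0,0,0]
    - [1,0,0,0,0,0,0]

```text
t: 16.1
eef_pos: [0.478, 0.249, 0.0995]
ee_rot: [3.141, -0.0, -1.226]
force: [-1.0, -0.1, -0.5]
width: 0.0195
gripper_force: 60.0
```

```bash
cat > tq.py <<'E'
from h import *
C=np.array([.5203,.1325])
s=arm.get_state();p=s["eef_pos"];y=s["ee_rot"][2];F=s["force"];M=s["moment"]
ex=np.array([np.cos(y),np.sin(y)]);ey=np.array([np.sin(y),-np.cos(y)])
r=p[:2]-C;T=r[0]*F[1]-r[1]*F[0]
print("t",s["t"],"H",round(np.degrees(y)%360-180,2),"pos angle",round(np.degrees(np.arctan2(r[1],r[0])),2),"radius",round(np.linalg.norm(r)*1e3,2),"z",round(p[2],4),"Fx,Fy tool",np.round([F[:2]@ex,F[:2]@ey],2),"Fz",round(F[2],2),"M",np.round(M,3),"T(rxF)",round(T,3),"T+Mz",round(T+M[2],3),"Tpin",round(.1*F[:2]@ey+M[2],3))
E
python3 tq.py
```

```text
t 16.1 H 109.76 pos angle 109.96 radius 123.97 z 0.0995 Fx,Fy tool [-0.21  0.96] Fz -0.45 M [-0.51  -0.027  0.136] T(rxF) 0.119 T+Mz 0.254 Tpin 0.231
```

>>> servo_tool:
  deltas:
    - [1,0.02,-2.17,0,0,0,1]
    - [1,0.02,-2.17,0,0,0,1]
    - [1,0.02,-2.17,0,0,0,1]
    - [1,0.02,-2.17,0,0,0,1]
    - [1,0.02,-2.17,0,0,0,1]
    - [1,0.02,-2.17,0,0,0,1]
    - [1,0,0,0,0,0,0]
    - [1,0,0,0,0,0,0]

```text
t: 16.77
eef_pos: [0.4905, 0.2528, 0.0995]
ee_rot: [3.141, -0.0, -1.331]
force: [-0.9, -1.7, -0.5]
width: 0.0192
gripper_force: 60.0
```

```bash
python3 tq.py
```

```text
t 16.7667 H 103.75 pos angle 103.92 radius 123.98 z 0.0995 Fx,Fy tool [1.45 1.31] Fz -0.49 M [-0.595  0.178  0.134] T(rxF) 0.163 T+Mz 0.297 Tpin 0.265
```

>>> servo_tool:
  deltas:
    - [1,0.02,-2.17,0,0,0,1]
    - [1,0.02,-2.17,0,0,0,1]
    - [1,0.02,-2.17,0,0,0,1]
    - [1,0,0,0,0,0,0]

```text
t: 17.1
eef_pos: [0.497, 0.2543, 0.0995]
ee_rot: [3.141, -0.0, -1.385]
force: [-0.7, -1.3, -0.1]
width: 0.0196
gripper_force: 60.0
```

```bash
python3 tq.py
```

```text
t 17.1 H 100.66 pos angle 100.81 radius 123.97 z 0.0995 Fx,Fy tool [1.18 0.98] Fz -0.06 M [-0.591  0.364  0.11 ] T(rxF) 0.122 T+Mz 0.232 Tpin 0.208
```

>>> servo_tool:
  deltas:
    - [1,0.02,-2.17,0,0,0,1]
    - [1,0.02,-2.17,0,0,0,1]
    - [1,0.02,-2.17,0,0,0,1]
    - [1,0,0,0,0,0,0]

```text
t: 17.43
eef_pos: [0.5035, 0.2553, 0.0995]
ee_rot: [3.141, -0.0, -1.437]
force: [-2.0, -1.2, -0.6]
width: 0.0193
gripper_force: 60.0
```

```bash
python3 tq.py
```

```text
t 17.4333 H 97.66 pos angle 97.79 radius 123.97 z 0.0995 Fx,Fy tool [0.96 2.2 ] Fz -0.55 M [-0.677  0.497  0.07 ] T(rxF) 0.273 T+Mz 0.343 Tpin 0.29
```

>>> servo_tool:
  deltas:
    - [1,0.02,-2.17,0,0,0,1]
    - [1,0.02,-2.17,0,0,0,1]
    - [1,0.02,-2.17,0,0,0,1]
    - [1,0,0,0,0,0,0]

```text
t: 17.77
eef_pos: [0.51, 0.256, 0.0995]
ee_rot: [3.142, -0.0, -1.489]
force: [-2.0, -0.9, -1.2]
width: 0.0196
gripper_force: 60.0
```

```bash
python3 tq.py
```

```text
t 17.7667 H 94.66 pos angle 94.78 radius 123.95 z 0.0995 Fx,Fy tool [0.74 2.1 ] Fz -1.23 M [-0.667  0.63   0.046] T(rxF) 0.261 T+Mz 0.307 Tpin 0.257
```

>>> servo_tool:
  deltas:
    - [1,0.02,-2.17,0,0,0,1]
    - [1,0.02,-2.17,0,0,0,1]
    - [1,0.02,-2.17,0,0,0,1]
    - [1,0,0,0,0,0,0]

```text
t: 18.1
eef_pos: [0.5165, 0.2564, 0.0995]
ee_rot: [3.141, -0.0, -1.542]
force: [-1.4, -1.4, -0.7]
width: 0.0196
gripper_force: 60.0
```

```bash
python3 tq.py
```

```text
t 18.1 H 91.66 pos angle 91.78 radius 123.93 z 0.0995 Fx,Fy tool [1.33 1.48] Fz -0.65 M [-0.599  0.653  0.066] T(rxF) 0.184 T+Mz 0.25 Tpin 0.215
```

>>> servo_tool:
  deltas:
    - [1,0.02,-2.17,0,0,0,1]
    - [1,0.02,-2.17,0,0,0,1]
    - [1,0.02,-2.17,0,0,0,1]
    - [1,0,0,0,0,0,0]

```text
t: 18.43
eef_pos: [0.523, 0.2564, 0.0995]
ee_rot: [3.142, -0.0, -1.594]
force: [-2.9, -1.2, -1.0]
width: 0.0197
gripper_force: 60.0
```

```bash
python3 tq.py
```

```text
t 18.4333 H 88.66 pos angle 88.75 radius 123.93 z 0.0995 Fx,Fy tool [1.23 2.89] Fz -0.99 M [-0.634  0.752  0.025] T(rxF) 0.358 T+Mz 0.382 Tpin 0.313
```

>>> servo_tool:
  deltas:
    - [1,0.02,-2.17,0,0,0,1]
    - [1,0.02,-2.17,0,0,0,1]
    - [1,0.02,-2.17,0,0,0,1]
    - [1,0,0,0,0,0,0]

```text
t: 18.77
eef_pos: [0.5295, 0.2561, 0.0995]
ee_rot: [3.142, -0.0, -1.646]
force: [-2.9, -0.1, -2.4]
width: 0.0194
gripper_force: 60.0
```

```bash
python3 tq.py
```

```text
t 18.7667 H 85.66 pos angle 85.74 radius 123.91 z 0.0995 Fx,Fy tool [0.29 2.9 ] Fz -2.4 M [-0.494  0.824  0.012] T(rxF) 0.359 T+Mz 0.371 Tpin 0.302
```

>>> servo_tool:
  deltas:
    - [1,0.02,-2.17,0,0,0,1]
    - [1,0.02,-2.17,0,0,0,1]
    - [1,0.02,-2.17,0,0,0,1]
    - [1,0,0,0,0,0,0]

```text
t: 19.1
eef_pos: [0.536, 0.2554, 0.0995]
ee_rot: [-3.142, -0.0, -1.699]
force: [-2.6, -0.5, -0.5]
width: 0.0195
gripper_force: 60.0
```

```bash
python3 tq.py
```

```text
t 19.1 H 82.67 pos angle 82.72 radius 123.93 z 0.0995 Fx,Fy tool [0.84 2.51] Fz -0.49 M [-0.522  0.885 -0.024] T(rxF) 0.311 T+Mz 0.288 Tpin 0.227
```

>>> servo_tool:
  deltas:
    - [1,0.02,-2.17,0,0,0,1]
    - [1,0.02,-2.17,0,0,0,1]
    - [1,0.02,-2.17,0,0,0,1]
    - [1,0,0,0,0,0,0]

```text
t: 19.43
eef_pos: [0.5424, 0.2544, 0.0995]
ee_rot: [3.142, -0.0, -1.751]
force: [-2.8, -0.7, -0.7]
width: 0.0196
gripper_force: 60.0
```

```bash
python3 tq.py
```

```text
t 19.4333 H 79.67 pos angle 79.73 radius 123.9 z 0.0995 Fx,Fy tool [1.21 2.62] Fz -0.73 M [-0.416  1.051 -0.076] T(rxF) 0.325 T+Mz 0.249 Tpin 0.186
```

>>> servo_tool:
  deltas:
    - [1,0.02,-2.17,0,0,0,1]
    - [1,0.02,-2.17,0,0,0,1]
    - [1,0.02,-2.17,0,0,0,1]
    - [1,0,0,0,0,0,0]

```text
t: 19.77
eef_pos: [0.5488, 0.2531, 0.0995]
ee_rot: [3.142, -0.0, -1.804]
force: [-2.5, -0.6, -0.5]
width: 0.0198
gripper_force: 60.0
```

```bash
python3 tq.py
```

```text
t 19.7667 H 76.67 pos angle 76.72 radius 123.88 z 0.0995 Fx,Fy tool [1.16 2.26] Fz -0.49 M [-0.435  1.129 -0.011] T(rxF) 0.28 T+Mz 0.269 Tpin 0.215
```

>>> servo_tool:
  deltas:
    - [1,0.02,-2.17,0,0,0,1]
    - [1,0.02,-2.17,0,0,0,1]
    - [1,0.02,-2.17,0,0,0,1]
    - [1,0,0,0,0,0,0]

```text
t: 20.1
eef_pos: [0.5543, 0.2516, 0.0993]
ee_rot: [3.14, -0.0, -1.856]
force: [-5.7, 2.2, 0.7]
width: 0.0196
gripper_force: 60.0
```

```bash
python3 tq.py
```

```text
t 20.1 H 73.65 pos angle 74.06 radius 123.87 z 0.0993 Fx,Fy tool [-0.5   6.05] Fz 0.72 M [0.402 2.541 0.051] T(rxF) 0.749 T+Mz 0.801 Tpin 0.657
```

Torque is rising, so the nut has come down hard. From here I'll use finer steps.

>>> servo_tool:
  deltas:
    - [1,0.02,-2.17,0,0,0,1]
    - [1,0,0,0,0,0,0]

```text
t: 20.27
eef_pos: [0.5562, 0.251, 0.0993]
ee_rot: [3.14, -0.0, -1.874]
force: [-6.7, 2.0, -0.3]
width: 0.0196
gripper_force: 60.0
```

```bash
python3 tq.py
```

```text
t 20.2667 H 72.65 pos angle 73.17 radius 123.84 z 0.0993 Fx,Fy tool [0.13 6.99] Fz -0.31 M [ 0.532  2.843 -0.048] T(rxF) 0.866 T+Mz 0.818 Tpin 0.651
```

>>> servo_tool:
  deltas:
    - [1,0.02,-2.17,0,0,0,1]
    - [1,0,0,0,0,0,0]

```text
t: 20.43
eef_pos: [0.558, 0.2504, 0.0992]
ee_rot: [3.14, -0.0, -1.891]
force: [-8.3, 2.8, -0.6]
width: 0.0194
gripper_force: 60.0
```

```bash
python3 tq.py
cat > im.py <<'E'
from h import *
import sys
a=dict(np.load("w6.npz"))["color"];f=arm.grab_frame("wrist");b=f["color"];np.savez(sys.argv[1],**{k:np.array(v) for k,v in f.items()})
A,B=[cv2.cvtColor(x[0:90,180:326],cv2.COLOR_RGB2GRAY) for x in (a,b)]
for n,(x,y,w,h) in {"neck":(58,58,30,28),"pin":(55,22,34,36),"head":(35,0,76,24)}.items():
    r=cv2.matchTemplate(B,A[y:y+h,x:x+w],cv2.TM_CCOEFF_NORMED);_,m,_,l=cv2.minMaxLoc(r);print(n,"shift",l[0]-x,l[1]-y,round(m,3))
cv2.imwrite("pics/%s.png"%sys.argv[1][:-4],cv2.resize(np.hstack([a[0:200,180:326],b[0:200,180:326]])[:,:,::-1],None,fx=2.7,fy=2.7,interpolation=cv2.INTER_CUBIC))
E
python3 im.py w7.npz
```

```text
t 20.4333 H 71.64 pos angle 72.25 radius 123.83 z 0.0992 Fx,Fy tool [-0.03  8.72] Fz -0.59 M [ 0.707  3.111 -0.166] T(rxF) 1.08 T+Mz 0.913 Tpin 0.706
neck shift 1 -1 0.727
pin shift 1 0 0.942
head shift -2 0 0.803
```

View pics/w7.png

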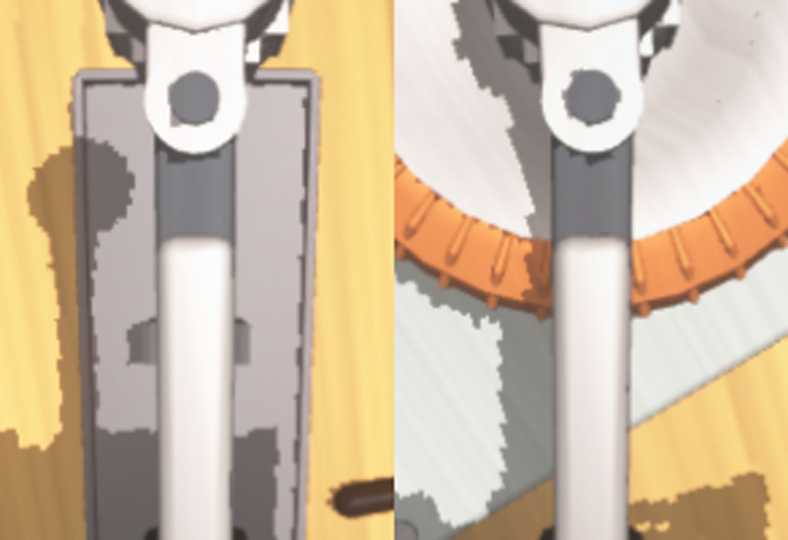

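The head is still practically in line: it sits about 2 px to the left and the pin 1 px to the right. Force is still rising, so I'll continue in 1° steps.

>>> servo_tool:
  deltas:
    - [1,0.02,-2.17,0,0,0,1]
    - [1,0,0,0,0,0,0]

```text
t: 20.65
eef_pos: [0.5599, 0.2497, 0.0992]
ee_rot: [3.14, -0.001, -1.909]
force: [-8.6, 3.2, 0.3]
width: 0.0192
gripper_force: 60.0
```

```bash
python3 tq.py; python3 im.py w8.npz
```

```text
t 20.65 H 70.63 pos angle 71.33 radius 123.72 z 0.0992 Fx,Fy tool [-0.12  9.2 ] Fz 0.31 M [ 0.752  3.293 -0.262] T(rxF) 1.139 T+Mz 0.876 Tpin 0.658
neck shift 1 0 0.716
pin shift 1 0 0.946
head shift -2 0 0.78
```

```bash
cat > ecc.py <<'E'
from h import *
import sys
def G(n): return cv2.cvtColor(dict(np.load(n))["color"][0:110,170:336],cv2.COLOR_RGB2GRAY)
def ecc(a,b,box):
    x,y,w,h=box;m=np.zeros(a.shape,np.uint8);m[y:y+h,x:x+w]=255
    W=np.eye(2,3,dtype=np.float32)
    try: c,W=cv2.findTransformECC(a,b,W,cv2.MOTION_EUCLIDEAN,(3,100,1e-5),m,3)
    except cv2.error: return "fail"
    ctr=np.array([x+w/2,y+h/2,1]);return np.round(W@ctr-ctr[:2],2).tolist(),"rot",round(float(np.degrees(np.arctan2(W[1,0],W[0,0]))),2),round(c,3)
if __name__=="__main__":
    a=G(sys.argv[1]);b=G(sys.argv[2])
    print("lug",ecc(a,b,(64,8,38,48)),"head",ecc(a,b,(42,0,82,20)),"neck",ecc(a,b,(66,60,34,46)))
E
for p in "w5 w6" "w6 w7" "w6 w8" "w7 w8"; do set -- $p; echo $p; python3 ecc.py $1.npz $2.npz; done
```

```text
w5 w6
lug ([-0.13, -0.01], 'rot', -0.16, 0.98) head ([-0.04, -0.12], 'rot', 0.26, 0.881) neck ([0.46, 0.13], 'rot', 1.74, 0.983)
w6 w7
lug ([0.79, -0.58], 'rot', -2.84, 0.958) head ([-0.86, -0.99], 'rot', -4.13, 0.935) neck ([-0.01, -0.05], 'rot', -2.25, 0.983)
w6 w8
lug ([0.97, -0.54], 'rot', -2.57, 0.959) head ([-0.95, -1.08], 'rot', -4.93, 0.936) neck ([0.32, -0.05], 'rot', -3.17, 0.982)
w7 w8
lug ([-0.06, -0.03], 'rot', -1.49, 0.993) head ([-0.08, -0.1], 'rot', -0.96, 0.992) neck ([0.38, 0.02], 'rot', 0.43, 0.998)
```

The nut is seated and the torque has levelled off. The head now turns in the tool frame by about 1° per step, so the handle is breaking over, by roughly 4° so far. One more small step will confirm the drop.

>>> servo_tool:
  deltas:
    - [1,0.02,-2.17,0,0,0,1]
    - [1,0.02,-2.17,0,0,0,1]
    - [1,0,0,0,0,0,0]

```text
t: 20.95
eef_pos: [0.5637, 0.2484, 0.0991]
ee_rot: [3.139, -0.001, -1.944]
force: [-10.4, 4.0, 1.8]
width: 0.0194
gripper_force: 60.1
```

```bash
python3 tq.py; python3 im.py w9.npz >/dev/null; python3 ecc.py w6.npz w9.npz;python3 ecc.py w7.npz w9.npz
```

```text
t 20.95 H 68.59 pos angle 69.48 radius 123.71 z 0.0991 Fx,Fy tool [ 0.04 11.15] Fz 1.83 M [ 1.141  4.006 -0.451] T(rxF) 1.38 T+Mz 0.928 Tpin 0.664
lug ([2.03, -0.62], 'rot', -5.1, 0.949) head ([-0.91, -1.13], 'rot', -7.06, 0.932) neck ([1.3, -0.29], 'rot', -2.11, 0.975)
lug ([1.2, 0.06], 'rot', -0.95, 0.992) head ([-0.06, -0.15], 'rot', -2.92, 0.991) neck ([1.21, -0.05], 'rot', 0.72, 0.999)
```

The bend is now about 6–7° (about 0.11 rad) and the torque is flat, so it has broken over. I'll stop here and relieve it.

>>> servo_tool:
  deltas:
    - [1,0.02,2.17,0,0,0,-1]
    - [1,0.02,2.17,0,0,0,-1]
    - [1,0.02,2.17,0,0,0,-1]
    - [1,0.02,2.17,0,0,0,-1]
    - [1,0,0,0,0,0,0]

```text
t: 21.42
eef_pos: [0.5558, 0.2511, 0.0994]
ee_rot: [3.14, -0.0, -1.871]
force: [-6.3, 1.8, 0.5]
width: 0.0195
gripper_force: 60.0
```

```bash
python3 tq.py; python3 im.py w10.npz >/dev/null; python3 ecc.py w6.npz w10.npz;python3 ecc.py w9.npz w10.npz
```

```text
t 21.4167 H 72.8 pos angle 73.34 radius 123.8 z 0.0994 Fx,Fy tool [0.09 6.52] Fz 0.53 M [0.229 2.436 0.063] T(rxF) 0.807 T+Mz 0.87 Tpin 0.715
lug ([-0.2, -0.5], 'rot', -1.32, 0.972) head ([-1.14, -0.92], 'rot', -2.53, 0.938) neck ([-1.03, -0.02], 'rot', -3.08, 0.981)
lug ([-2.34, -0.02], 'rot', 3.22, 0.992) head ([-0.31, 0.2], 'rot', 4.43, 0.987) neck ([-2.37, 0.13], 'rot', -1.33, 0.998)
```

>>> servo_tool:
  deltas:
    - [1,0.02,2.17,0,0,0,-1]
    - [1,0.02,2.17,0,0,0,-1]
    - [1,0,0,0,0,0,0]

```text
t: 21.72
eef_pos: [0.5521, 0.2521, 0.0995]
ee_rot: [3.141, -0.0, -1.836]
force: [-5.2, 0.4, -0.4]
width: 0.0192
gripper_force: 60.0
```

```bash
python3 tq.py
```

```text
t 21.7167 H 74.81 pos angle 75.12 radius 123.8 z 0.0995 Fx,Fy tool [1.02 5.11] Fz -0.36 M [-0.226  1.798  0.22 ] T(rxF) 0.634 T+Mz 0.854 Tpin 0.732
```

>>> servo_tool:
  deltas:
    - [1,0.02,2.17,0,0,0,-1]
    - [1,0,0,0,0,0,0]

```text
t: 21.88
eef_pos: [0.5503, 0.2527, 0.0996]
ee_rot: [3.141, 0.0, -1.818]
force: [-3.9, -0.7, -1.2]
width: 0.0196
gripper_force: 60.0
```

```bash
python3 tq.py
```

```text
t 21.8833 H 75.82 pos angle 75.97 radius 123.87 z 0.0996 Fx,Fy tool [1.63 3.64] Fz -1.18 M [-0.376  1.492  0.078] T(rxF) 0.452 T+Mz 0.529 Tpin 0.442
```

>>> servo_tool:
  deltas:
    - [1,0,1.5,0,0,0,-0.7]
    - [1,0,0,0,0,0,0]
    - [1,0,0,0,0,0,0]

```text
t: 22.13
eef_pos: [0.5492, 0.2529, 0.0996]
ee_rot: [-3.142, 0.0, -1.807]
force: [-3.0, -1.6, -1.3]
width: 0.0195
gripper_force: 60.0
```

```bash
python3 tq.py
```

```text
t 22.1333 H 76.46 pos angle 76.52 radius 123.84 z 0.0996 Fx,Fy tool [2.3  2.52] Fz -1.26 M [-0.543  1.064 -0.042] T(rxF) 0.312 T+Mz 0.27 Tpin 0.21
```

>>> servo_tool:
  deltas:
    - [1,0,1.5,0,0,0,-0.7]
    - [1,0,0,0,0,0,0]
    - [1,0,0,0,0,0,0]

```text
t: 22.38
eef_pos: [0.5477, 0.2533, 0.0996]
ee_rot: [-3.141, 0.0, -1.795]
force: [-2.7, -2.0, -1.0]
width: 0.0202
gripper_force: 60.0
```

```bash
python3 tq.py
```

```text
t 22.3833 H 77.17 pos angle 77.2 radius 123.85 z 0.0996 Fx,Fy tool [2.52 2.24] Fz -1.01 M [-0.663  0.814 -0.1  ] T(rxF) 0.278 T+Mz 0.178 Tpin 0.125
```

>>> servo_tool:
  deltas:
    - [1,0,1.5,0,0,0,-0.7]
    - [1,0,0,0,0,0,0]
    - [1,0,0,0,0,0,0]

```text
t: 22.63
eef_pos: [0.5462, 0.2536, 0.0996]
ee_rot: [-3.141, 0.0, -1.782]
force: [-1.6, -1.7, -1.2]
width: 0.0194
gripper_force: 60.0
```

```bash
python3 tq.py; python3 im.py w11.npz >/dev/null; python3 ecc.py w6.npz w11.npz
```

```text
t 22.6333 H 77.88 pos angle 77.91 radius 123.87 z 0.0996 Fx,Fy tool [2.02 1.17] Fz -1.21 M [-0.783  0.637 -0.07 ] T(rxF) 0.146 T+Mz 0.076 Tpin 0.048
lug ([0.94, -0.43], 'rot', 0.33, 0.978) head ([0.53, -0.78], 'rot', -0.06, 0.928) neck ([-0.53, -0.04], 'rot', -2.62, 0.984)
```

Torque is about zero and the handle is straight. I'll lift straight off.

>>> servo_tool:
  deltas:
    - [1,0.3,0,-0.5,0,0,0]
    - [1,0,0,-1,0,0,0]
    - [1,0,0,-2,0,0,0]
    - [1,0,0,-2,0,0,0]
    - [1,0,0,0,0,0,0]

```text
t: 23.1
eef_pos: [0.5456, 0.2528, 0.1046]
ee_rot: [3.141, -0.001, -1.783]
force: [-1.1, -3.1, -9.5]
width: 0.0193
gripper_force: 60.0
```

```bash
python3 tq.py
```

```text
t 23.1 H 77.84 pos angle 78.14 radius 122.96 z 0.1046 Fx,Fy tool [3.28 0.47] Fz -9.53 M [-0.334  0.287  0.08 ] T(rxF) 0.06 T+Mz 0.14 Tpin 0.127
```

>>> servo_tool:
  deltas:
    - [1,0.2,0,-1.5,0,0,0]
    - [1,0,0,-1.5,0,0,0]
    - [1,0,0,-1.5,0,0,0]
    - [1,0,0,0,0,0,0]

```text
t: 23.43
eef_pos: [0.5453, 0.252, 0.1091]
ee_rot: [3.14, -0.002, -1.783]
force: [-1.2, -6.0, -9.3]
width: 0.0198
gripper_force: 60.0
```

```bash
python3 tq.py
```

```text
t 23.4333 H 77.85 pos angle 78.2 radius 122.04 z 0.1091 Fx,Fy tool [ 6.15 -0.13] Fz -9.29 M [-1.424  0.285  0.078] T(rxF) -0.012 T+Mz 0.066 Tpin 0.064
```

```bash
python3 im.py w12.npz; python3 ecc.py w6.npz w12.npz; python3 ecc.py w11.npz w12.npz
```

```text
neck shift -1 0 0.741
pin shift 0 1 0.927
head shift -1 4 0.86
lug ([-0.9, 2.15], 'rot', -0.61, 0.871) head ([-1.72, 3.88], 'rot', 1.73, 0.921) neck ([-1.91, 0.16], 'rot', -3.56, 0.97)
lug ([-1.8, 2.73], 'rot', 0.07, 0.87) head ([-2.2, 4.55], 'rot', 1.58, 0.948) neck ([-1.46, 0.16], 'rot', -0.81, 0.991)
```

View pics/w12.png

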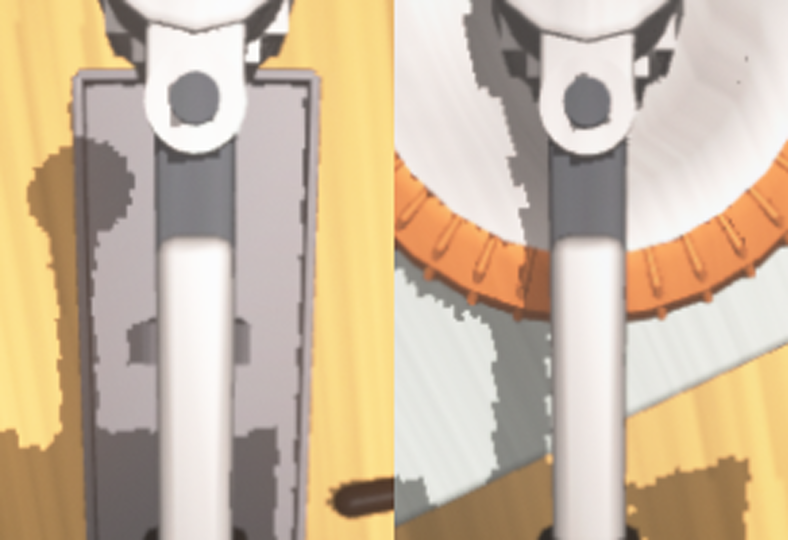

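The wrench has pitched about 2° head-down in the grip, with the socket still partly on the nut. In the right half the head sits about 4 px lower and the pin about 2 px lower. I'll level it by tilting the tool about the socket, then lift.

>>> servo_tool:
  deltas:
    - [1,0.7,0,2.1,0,1,0]
    - [1,0.7,0,2.1,0,1,0]
    - [1,0,0,0,0,0,0]
    - [1,0,0,0,0,0,0]

```text
t: 23.82
eef_pos: [0.5456, 0.2521, 0.1051]
ee_rot: [3.141, -0.035, -1.782]
force: [-1.9, -1.8, -7.9]
width: 0.0197
gripper_force: 60.0
```

```bash
python3 tq.py
```

```text
t 23.8167 H 77.9 pos angle 78.04 radius 122.27 z 0.1051 Fx,Fy tool [2.19 1.43] Fz -7.89 M [ 0.235  0.623 -0.127] T(rxF) 0.175 T+Mz 0.049 Tpin 0.016
```

>>> servo_tool:
  deltas:
    - [1,0.2,0.2,-0.5,0,0.5,-0.1]
    - [1,0.2,0.2,-0.5,0,0.5,-0.1]
    - [1,0.2,0.2,-0.5,0,0.5,-0.1]
    - [1,0,0,0,0,0,0]

```text
t: 24.15
eef_pos: [0.545, 0.2513, 0.1069]
ee_rot: [3.141, -0.062, -1.777]
force: [-2.4, -4.4, -9.5]
width: 0.0197
gripper_force: 60.0
```

```bash
python3 tq.py;python3 im.py w13.npz; python3 ecc.py w11.npz w13.npz
```

```text
t 24.15 H 78.2 pos angle 78.26 radius 121.37 z 0.1069 Fx,Fy tool [4.84 1.48] Fz -9.47 M [ 0.008  0.373 -0.035] T(rxF) 0.181 T+Mz 0.145 Tpin 0.113
neck shift -1 1 0.566
pin shift 1 2 0.884
head shift 0 7 0.808
lug ([-0.01, 4.14], 'rot', -0.84, 0.767) head ([-0.99, 7.06], 'rot', 1.61, 0.948) neck ([-0.63, 0.86], 'rot', -0.76, 0.976)
```

>>> servo_tool:
  deltas:
    - [1,0.4,0.8,0,0,0,-0.4]
    - [1,0.4,0.8,0,0,0,-0.4]
    - [1,0.3,0,-0.7,0,0.4,0]
    - [1,0.3,0,-0.7,0,0.4,0]
    - [1,0.3,0,-0.7,0,0.4,0]
    - [1,0,0,0,0,0,0]

```text
t: 24.7
eef_pos: [0.5439, 0.2513, 0.1098]
ee_rot: [-3.141, -0.081, -1.763]
force: [-2.1, 3.8, -4.1]
width: 0.0196
gripper_force: 60.0
```

```bash
python3 tq.py;python3 im.py w14.npz; python3 ecc.py w11.npz w14.npz
```

```text
t 24.7 H 79.01 pos angle 78.75 radius 121.08 z 0.1098 Fx,Fy tool [-3.31  2.77] Fz -4.11 M [ 1.93   0.425 -0.264] T(rxF) 0.337 T+Mz 0.073 Tpin 0.013
neck shift 0 1 0.674
pin shift 2 3 0.871
head shift 1 6 0.81
lug ([1.11, 4.81], 'rot', -0.9, 0.833) head ([0.77, 6.53], 'rot', -0.17, 0.932) neck ([-0.28, 0.85], 'rot', -1.58, 0.978)
```

>>> servo_tool:
  deltas:
    - [1,-0.5,0,-1,0,0,0]
    - [1,0,0,-1.5,0,0,0]
    - [1,0,0,-2,0,0,0]
    - [1,0,0,-2,0,0,0]
    - [1,0,0,0,0,0,0]

```text
t: 25.17
eef_pos: [0.5438, 0.251, 0.1162]
ee_rot: [3.141, -0.082, -1.763]
force: [0.1, -0.4, -3.1]
width: 0.0195
gripper_force: 60.0
```

```bash
python3 tq.py;python3 im.py w15.npz; python3 ecc.py w11.npz w15.npz
```

```text
t 25.1667 H 78.98 pos angle 78.78 radius 120.79 z 0.1162 Fx,Fy tool [ 0.36 -0.14] Fz -3.1 M [ 0.655 -0.208  0.017] T(rxF) -0.017 T+Mz 0.0 Tpin 0.003
neck shift -1 1 0.617
pin shift 0 2 0.886
head shift 0 6 0.814
lug ([-0.75, 4.71], 'rot', 0.08, 0.808) head ([0.13, 6.44], 'rot', -1.69, 0.928) neck ([-1.01, 0.86], 'rot', -1.21, 0.973)
```

>>> servo_tool:
  deltas:
    - [1,0,0,-5,0,0,0]
    - [1,0,0,-10,0,0,0]
    - [1,0,0,-15,0,0,0]
    - [1,0,0,-15,0,-1,0]
    - [1,0,0,-15,0,-1.5,0]
    - [1,0,0,-10,0,-1.5,0]
    - [1,0,0,-5,0,-0.7,0]
    - [1,0,0,0,0,0,0]
    - [1,0,0,0,0,0,0]

```text
t: 25.97
eef_pos: [0.5443, 0.2556, 0.1907]
ee_rot: [3.141, 0.001, -1.764]
force: [0.2, 0.5, -4.5]
width: 0.0198
gripper_force: 60.0
```

```bash
python3 tq.py; python3 im.py w16.npz
cat > pitch.py <<'E'
from h import *
import sys
from scipy.optimize import least_squares
# features: pin disc centroid, neck white/grey boundary row, in each image
def feat(n):
    g=cv2.GaussianBlur(cv2.cvtColor(dict(np.load(n))["color"],cv2.COLOR_RGB2GRAY),(0,0),.7)
    out=[]
    cx=252
    sub=g[20:56,cx-16:cx+17]; m=(sub<150).astype(np.uint8)
    k,l,st,ce=cv2.connectedComponentsWithStats(m)
    best=min(range(1,k),key=lambda i:abs(st[i,4]-260)+5*np.hypot(*(ce[i]-[16,17])))
    c=ce[best]+[cx-16,20]
    col=g[60:110,int(c[0])-3:int(c[0])+4].mean(1); d=np.diff(col); i=int(np.argmax(d)); w=np.clip(d[max(0,i-3):i+4],0,None)
    edge=60.5+(np.arange(max(0,i-3),max(0,i-3)+len(w))*w).sum()/w.sum()
    return c,st[best,4],edge
for n in sys.argv[1:]: print(n,feat(n))
# sensitivity: project tool-frame points
f=dict(np.load("w6.npz"));K=f["K"];D=f["distortion"]
Rc=np.array([[0,-.95837,-.28552],[1,0,0],[0,-.28552,.95837]]);tc=np.array([77.6,0.1,-158.0])
def pr(P): return cv2.projectPoints((Rc.T@(P-tc)).reshape(1,3)/1e3,np.zeros(3),np.zeros(3),K,D)[0].ravel()[1]
for deg in (0,2,3,4,5):
  for sx in (0,-2,2):
    a=np.radians(-deg);M=R.from_rotvec([0,a,0]);g=np.array([0,0,-19.])
    print(deg,sx,[round(pr(M.apply(np.array(p)-g)+g+[sx,0,0]),1) for p in ((100,0,-30),(76,0,-25),(112,0,-30))])
E
python3 pitch.py w5.npz w6.npz w11.npz w15.npz w16.npz; python3 ecc.py w15.npz w16.npz
```

```text
t 25.9667 H 78.92 pos angle 78.96 radius 125.45 z 0.1907 Fx,Fy tool [-0.55 -0.08] Fz -4.47 M [ 0.218 -0.078 -0.071] T(rxF) -0.01 T+Mz -0.081 Tpin -0.079
neck shift 33 -29 0.475
pin shift 0 2 0.888
head shift 0 6 0.823
w5.npz (array([251.50965251,  36.46332046]), np.int32(259), np.float64(88.28))
w6.npz (array([251.27413127,  36.32046332]), np.int32(259), np.float64(88.27793696275072))
w11.npz (array([252.22509225,  35.96678967]), np.int32(271), np.float64(88.23132183908046))
w15.npz (array([251.69918699,  39.68699187]), np.int32(246), np.float64(89.11211340206185))
w16.npz (array([251.70498084,  39.58237548]), np.int32(261), np.float64(89.2144754316069))
0 0 [np.float64(35.6), np.float64(101.3), np.float64(1.2)]
0 -2 [np.float64(41.3), np.float64(106.4), np.float64(7.0)]
0 2 [np.float64(29.9), np.float64(96.2), np.float64(-4.6)]
2 0 [np.float64(36.4), np.float64(100.9), np.float64(3.3)]
2 -2 [np.float64(41.9), np.float64(105.8), np.float64(8.9)]
2 2 [np.float64(30.9), np.float64(95.8), np.float64(-2.3)]
3 0 [np.float64(36.9), np.float64(100.7), np.float64(4.4)]
3 -2 [np.float64(42.3), np.float64(105.6), np.float64(9.9)]
3 2 [np.float64(31.5), np.float64(95.7), np.float64(-1.1)]
4 0 [np.float64(37.5), np.float64(100.6), np.float64(5.6)]
4 -2 [np.float64(42.9), np.float64(105.5), np.float64(11.1)]
4 2 [np.float64(32.1), np.float64(95.7), np.float64(0.2)]
5 0 [np.float64(38.1), np.float64(100.6), np.float64(6.9)]
5 -2 [np.float64(43.4), np.float64(105.4), np.float64(12.2)]
5 2 [np.float64(32.8), np.float64(95.7), np.float64(1.5)]
lug ([-0.01, 0.03], 'rot', 0.1, 0.986) head ([0.47, -0.29], 'rot', -0.41, 0.876) neck ([0.53, 0.22], 'rot', -0.56, 0.937)
```

>>> servo_tool:
  deltas:
    - [1,8,-0.7,0,0,0,0]
    - [1,20,-1.9,0,0,0,0]
    - [1,36,-3.3,0,0,0,0]
    - [1,36,-3.3,0,0,0,0]
    - [1,36,-3.3,0,0,0,0]
    - [1,36,-3.3,0,0,0,0]
    - [1,36,-3.3,0,0,0,0]
    - [1,36,-3.3,0,0,0,0]
    - [1,36,-3.3,0,0,0,0]
    - [1,36,-3.3,0,0,0,0]
    - [1,36,-3.3,0,0,0,0]
    - [1,36,-3.3,0,0,0,0]
    - [1,36,-3.3,0,0,0,0]
    - [1,36,-3.3,0,0,0,0]
    - [1,36,-3.3,0,0,0,0]
    - [1,36,-3.4,0,0,0,0]
    - [1,36,-3.4,0,0,0,0]
    - [1,16,-1.5,0,0,0,0]
    - [1,8,-0.7,0,0,0,0]
    - [1,0,0,0,0,0,0]

```text
t: 27.68
eef_pos: [0.483, -0.337, 0.1891]
ee_rot: [3.138, 0.0, -1.766]
force: [-0.5, 0.0, -4.6]
width: 0.0193
gripper_force: 60.0
```

>>> servo_tool:
  deltas:
    - [1,0,0,10,0,1,-1.3]
    - [1,0,0,20,0,1,-1.3]
    - [1,0,0,20,0,1,-1.2]
    - [1,0,0,20,0,0.7,0]
    - [1,0,0,10,0,0,0]
    - [1,0,0,5,0,0,0]
    - [1,0,0,0,0,0,0]
    - [1,0,0,0,0,0,0]
    - [1,0,0,0,0,0,0]

```text
t: 28.43
eef_pos: [0.485, -0.3386, 0.1066]
ee_rot: [3.141, -0.065, -1.697]
force: [0.5, 0.1, -3.7]
width: 0.0196
gripper_force: 60.0
```

```bash
cat > pl.py <<'E'
from h import *
s=arm.get_state();y0=-1.697
T=R.from_euler('xyz',s["ee_rot"]);Z=T.apply([0,0,1]);X=T.apply([1,0,0])
G=s["eef_pos"]-.019*Z
x=np.array([np.cos(y0),np.sin(y0),0]);yv=np.array([np.sin(y0),-np.cos(y0),0])
d=np.array([.48443,-.33667,.03784])+.0006*x-G
print("t",s["t"],"need world along tool-x,y,up mm",np.round([d@x*1e3,d@yv*1e3,d[2]*1e3],2),"tilt deg",np.degrees(np.arcsin(X[2])),"turn az",np.degrees(np.arctan2(X[1],X[0])-y0),"roll",np.degrees(np.arcsin(T.apply([0,1,0])[2])),"F",np.round(s["force"],2),"M",np.round(s["moment"],2),s["width"])
E
python3 pl.py; python3 im.py w17.npz;python3 pitch.py w17.npz | head -1
```

```text
t 28.4333 need world along tool-x,y,up mm [-4.000e-02  8.400e-01 -8.775e+01] tilt deg 3.714373753790924 turn az 0.011119508699896995 roll 0.05013966180173324 F [ 0.47  0.11 -3.68] M [ 0.49 -0.16 -0.01] 0.01957888730232152
neck shift 0 1 0.67
pin shift 1 3 0.862
head shift 0 7 0.813
w17.npz (array([251.7510917 ,  40.20524017]), np.int32(229), np.float64(89.14146023468058))
```

>>> servo_tool:
  deltas:
    - [1,0,0.8,0,0,0,0]
    - [1,-0.6,0,10,0,0,0]
    - [1,-1,0,15,0,0,0]
    - [1,-1,0,15,0,0,0]
    - [1,-1,0,15,0,0,0]
    - [1,-0.6,0,10,0,0,0]
    - [1,-0.4,0,6,0,0,0]
    - [1,-0.3,0,4,0,0,0]
    - [1,-0.2,0,3,0,0,0]
    - [1,0,0,0,0,0,0]
    - [1,0,0,0,0,0,0]

```text
t: 29.4
eef_pos: [0.4834, -0.3383, 0.0276]
ee_rot: [3.139, -0.065, -1.697]
force: [0.2, 0.6, -3.1]
width: 0.0197
gripper_force: 60.0
```

```bash
python3 pl.py
```

```text
t 29.4 need world along tool-x,y,up mm [ 0.12 -0.74 -8.72] tilt deg 3.7041327186072093 turn az 0.01164423458682179 roll 0.12525638936029654 F [ 0.25  0.6  -3.14] M [ 0.49 -0.13 -0.01] 0.019699136338389652
```

>>> servo_tool:
  deltas:
    - [1,0,-0.6,0,0,0,0]
    - [1,-0.1,0,2,0,0,0]
    - [1,-0.1,0,2,0,0,0]
    - [1,-0.1,0,2,0,0,0]
    - [1,0,0,1,0,0,0]
    - [1,0,0,0,0,0,0]
    - [1,0,0,0,0,0,0]

```text
t: 29.98
eef_pos: [0.4838, -0.3383, 0.0206]
ee_rot: [3.139, -0.065, -1.697]
force: [0.2, 2.6, 2.2]
width: 0.0192
gripper_force: 60.0
```

```bash
python3 pl.py
```

```text
t 29.9833 need world along tool-x,y,up mm [ 0.13 -0.34 -1.69] tilt deg 3.699718376481662 turn az 0.019087552459843754 roll 0.14095124016149607 F [0.19 2.6  2.16] M [ 1.19  0.25 -0.09] 0.019200985136068518
```

>>> servo_tool:
  deltas:
    - [1,0,0,0.7,0,0,0]
    - [1,0,0,0.4,0,0,0]
    - [1,0,0,0,0,0,0]
    - [1,0,0,0,0,0,0]

```text
t: 30.32
eef_pos: [0.4839, -0.3383, 0.0201]
ee_rot: [3.14, -0.065, -1.697]
force: [-2.4, 6.3, 9.9]
width: 0.0193
gripper_force: 60.0
```

```bash
python3 pl.py
```

```text
t 30.3167 need world along tool-x,y,up mm [ 0.13 -0.23 -1.23] tilt deg 3.7088686885137303 turn az 0.022855980036046712 roll 0.11943040699566004 F [-2.37  6.32  9.88] M [ 1.96  0.98 -0.29] 0.019296994181304244
```

>>> servo_tool:
  deltas:
    - [1,-0.2,0,0,0,-0.5,0]
    - [1,-0.2,0,0.4,0,-0.5,0]
    - [1,0,0,0.4,0,0,0]
    - [1,0,0,0,0,0,0]
    - [1,0,0,0,0,0,0]

```text
t: 30.73
eef_pos: [0.4842, -0.3381, 0.0198]
ee_rot: [3.14, -0.048, -1.697]
force: [-1.8, 8.5, 13.3]
width: 0.0194
gripper_force: 60.0
```

```bash
python3 pl.py
```

```text
t 30.7333 need world along tool-x,y,up mm [ 0.05  0.02 -0.97] tilt deg 2.7234626012680194 turn az 0.02855322338516563 roll 0.08257354276381539 F [-1.84  8.5  13.33] M [ 1.95  1.2  -0.27] 0.01942325688731484
```

>>> servo_tool:
  deltas:
    - [1,-0.1,0,-0.4,0,0,0]
    - [1,0,0,0,0,0,0]
    - [0.5,0,0,0,0,0,0]
    - [0.4,0,0,0,0,0,0]
    - [0.3,0,0,0,0,0,0]
    - [0.2,0,0,0,0,0,0]
    - [0.1,0,0,0,0,0,0]
    - [0.1,0,0,0,0,0,0]
    - [0.1,0,0,0,0,0,0]

```text
t: 31.48
eef_pos: [0.4837, -0.338, 0.0185]
ee_rot: [3.139, -0.047, -1.697]
force: [0.3, -0.2, -0.0]
width: 0.0393
gripper_force: 0.0
```

```bash
python3 pl.py; python3 im.py w18.npz;python3 pitch.py w18.npz | head -1
```

```text
t 31.4833 need world along tool-x,y,up mm [ 0.1  -0.53  0.35] tilt deg 2.6929626085140703 turn az 0.004664002393908708 roll 0.17277308391104051 F [ 0.29 -0.21 -0.03] M [ 0.22 -0.02  0.02] 0.039284414315125096
neck shift 0 2 0.894
pin shift 0 2 0.941
head shift 0 3 0.838
w18.npz (array([251.09448819,  38.57480315]), np.int32(254), np.float64(89.08854860186418))
```

>>> servo_tool:
  deltas:
    - [0.1,0.2,0,-5,0,0,0]
    - [0.1,0.5,0,-10,0,0,0]
    - [0.1,0.7,0,-15,0,0,0]
    - [0.1,1,0,-20,0,0,0]
    - [0.1,0,0,-20,0,-1,0]
    - [0.1,0,0,-20,0,-1,0]
    - [0.1,0,0,-20,0,-0.7,0]
    - [0.1,0,0,-20,0,0,0]
    - [0.1,0,0,-20,0,0,0]
    - [0.1,0,0,-14,0,0,0]
    - [0.1,0,0,0,0,0,0]
    - [0.1,0,0,0,0,0,0]
    - [0.1,0,0,0,0,0,0]

```text
t: 32.62
eef_pos: [0.484, -0.3361, 0.1828]
ee_rot: [3.139, 0.0, -1.697]
force: [-0.5, -0.8, 0.2]
width: 0.0394
gripper_force: 0.0
```

Run:
```python
from h import *
s=arm.get_state();print(s["t"],s["eef_pos"],s["ee_rot"],s["force"])
f=arm.grab_frame("wrist");a=dict(np.load("w3.npz"))
cv2.imwrite("pics/w19.png",cv2.resize(np.hstack([a["color"][:290,190:310],f["color"][:290,190:310]])[:,:,::-1],None,fx=2.05,fy=2.05,interpolation=cv2.INTER_CUBIC))
def find(F,P0,h,z):  # refine patch match around projected point of w3 features
    pass
A=cv2.cvtColor(a["color"],cv2.COLOR_RGB2GRAY);B=cv2.cvtColor(f["color"],cv2.COLOR_RGB2GRAY)
for n,(u,v,h),z in (("head",(247,41,16),.049),("pin",(248,71,9),.049),("neckend",(249,146,9),.048)):
    t=A[v-h:v+h+1,u-h:u+h+1];p=pix(f,ray(a,(u,v),z)).astype(int)
    x0,y0=max(p[0]-h-15,0),max(p[1]-h-15,0)
    r=cv2.matchTemplate(B[y0:p[1]+h+16,x0:p[0]+h+16],t,cv2.TM_CCOEFF_NORMED);_,m,_,l=cv2.minMaxLoc(r)
    q=(l[0]+x0+h,l[1]+y0+h);print(n,round(m,3),"moved mm",np.round(1e3*(ray(f,q,z)-ray(a,(u,v),z))[:2],1))
```

```text
32.6167 [ 0.48403307 -0.33606891  0.18280046] [ 3.13888728e+00  4.34530774e-04 -1.69712960e+00] [-0.46912664 -0.75681805  0.17581442]
head 0.978 moved mm [-0.6  0.1]
pin 0.977 moved mm [-0.1  0.1]
neckend 0.989 moved mm [-0.1 -0.7]
```

View pics/w19.png

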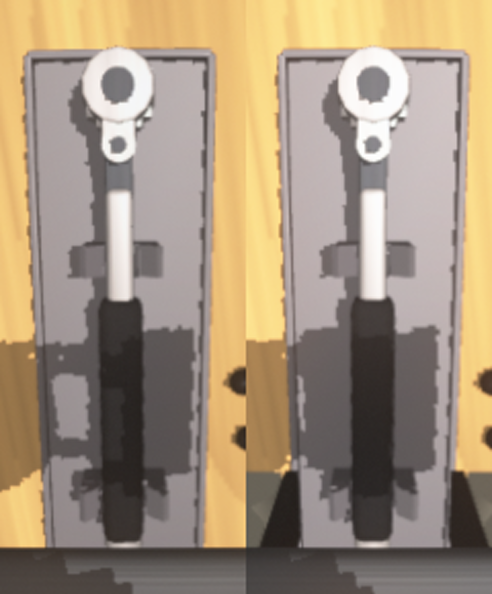

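The wrench is back in both saddles, within 1 mm of where it first lay: head at (372,84) in the right half, handle in the rear saddle near (372,490). Nothing touches the robot, so I'm handing in.

```bash
python3 -c "
from station import arm
print(arm.job_done())"
```

```text
the job is handed in; nothing more can be done
None
```

The job is handed in at about 33 s: the nut is tightened to break-over, bent about 0.11 of the 0.30 rad to the stop and then straightened, and the wrench is back in both saddles within 1 mm of where it lay; on lift-off the socket stuck briefly on the nut, and although the torque never reversed, I did not check the nut's angle afterwards.

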